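Grip-test the cutting templates and hang up the sound ones

ROBOT

A 7-joint arm with a two-finger parallel gripper is mounted at the origin on the work surface. World frame = base frame: x ahead of the robot, y to its left, z up, the work surface at z = 0. Lengths are in m, angles in rad, forces in N, time in s.
With the tool pointing down it reaches from about 0.35 to 0.9 m from the base axis. Payload 8.1 kg.
Tool frame: the origin (TCP) lies midway between the tips of the shut fingers; the grasp point (between the pads) lies 19 mm behind it; x points along the fingers, z is the direction in which the jaws open and shut, and the axes are right-handed (so a half turn about x gives the same grasp; the last joint's range is limited). The gripper opens to 92 mm and grips with 3 to 60 N. Pads are 19 mm wide; open, the fingers measure 130 mm over their backs; the gripper's body (75 mm by 190 mm) begins 47 mm behind the grasp point.
Start: joints at [-1.445, 0.434, 0.025, 1.573, -0.012, 1.134, -0.075], TCP at [0.142, 0.609, 0.227] pointing down, gripper open.
Joint ranges: [-2.62, 2.62], [-0.44, 2.09], [-1.27, 1.32], [0.08, 2.57], [-1.32, 4.46], [0.12, 2], [-2.74, 2.74]. Speed limits (rad/s): [2.22, 2.22, 3.01, 3.01, 3.14, 3.14, 3.14].

INTERFACE

Orientations are given as a rotation vector (axis times angle).
In Python, from cell import arm, optics, finder gives the robot as it stands.
- The arm moves only by the tool send_rows, never from a script. Its argument "rows" is a list that holds one entry, the list of rows, each a list of 7 numbers: the shift along the tool's x, y, z in mm, then the turn, a rotation vector about the tool's x, y, z in degrees, then the opening in per cent of the stroke, from 0 (shut) to 100 (fully open). A call has exactly 8 rows; each row is the pose to reach, as a shift and turn from the pose commanded when the call began, along the tool's axes at that moment; what a row does not reach only later rows make up. A row lasts 1/10 s, in which the tool goes at most 50 mm and 8.59 degrees, less where a joint would pass 70% of its speed; a pose out of reach is approached as far as the arm can. A call with a gripper value outside its range is refused whole. The fingers move at their own pace and stop on an object; "grip_force" is the grip in N (left out, the last holds). Time passes only in rows, so rows that repeat a pose let the fingers close, or fill a call up. It gives the time, the measured TCP pose, the force and the opening at its end, in the units of the state.
- arm.observe(): the state, without advancing time (a new reading comes with each control period).
- optics.get_image(name): name is "side" or "top" or "wrist"; returns (picture, depth): 384x512x3 uint8, red, green, blue; 384x512 float32, m along the optical axis (not along the pixel's ray), 0 where there is no reading.
- optics.get_calibration(name): a dict with "camera_matrix" (3x3 intrinsics, pixels), "position" and "orientation" of the camera in the world; the wrist camera has in their place "T_tool_cam" (4x4, takes a point from camera to tool coordinates, whose origin is the TCP and whose axes are the tool frame's). Camera axes: x right, y up, looking along -z (the intrinsics and any distortion apply to the point x, -y, -z); pixel columns grow to the right and rows downward; lengths in m; the calibration is good to about 2 mm. A picture is of the moment at which its call begins: read the wrist's pose just before it. get_calibration takes no time and is no camera call.
- arm.sign_off(): hands the job in, once; it reports no verdict.
Trained networks look in the newest picture that a camera, given by its name, has taken for a name from the list of things; names that differ only in an ending like _2 or _b are one class to them, and where a whole thing is asked for, a point or a joint stands for the part that bears it (a point fixed in the world has none). Each returns a list of dicts, best first, with "confidence" (0 to 1); they miss things now and then, are a little off and sometimes report something else, mostly with a low value. They report only what shows in the picture. A call takes as long as a camera call.
- finder.search_frame(camera, thing): "bbox" ([left, top, width, height] in pixels, round what is visible of it).
- finder.regions_of(camera, thing): "region" (384x512 bool, what is visible of it) and "bbox" ([left, top, width, height] in pixels, round what is visible of it).
- finder.place_of(camera, thing): "xy" ([column, row] in pixels: a listed point, or the origin of a listed thing).
The state is a dict: "clock": time; "joints": joint angles; "dq": joint speeds; "joint_efforts": joint torques, N m; "position": TCP position; "ee_rot": TCP orientation; "force": force on the tool from outside, world axes, zero at the start; "ft_torque": the same for the moment, N m; "width": opening from 0.0 (shut) to 1.0 (fully open).
Only numpy, scipy, OpenCV 4.12 (cv2) and the standard library are available. Lean on these libraries where they do the work, as an engineer would, in place of code of your own. Each camera call takes 0.05 s, during which the arm holds its last target.

TASK

The non-slip strips under some of these leather-cutting templates have worn smooth: to find out which, lay them all on the leather-covered test ramp, letting go of each well up the slope, and see which stay put and which slide down. Only when all of them lie there, hang every one that stayed on a screw of the hanging board, head through the keyhole and slid fully down into the narrow slot, and lay every one that slid flat in the grey tray for new strips. Leave the thread cone and the wax tin where they are.

Things in the scene. Friction and masses are not known exactly. Their poses are not given: they have to be found in the camera images.
- template_1: leather-cutting template: white plate 120 x 60 mm, 5 mm thick, on two black non-slip strips 2 mm thick; on top a wooden grip bar 50 x 14 mm, 34 mm high (its top 41 mm above the underside). 100 to 170 g. Origin: centre of the underside; x along the length to the keyhole end, z out of the grip-bar side. Bar at x -45 to +5 mm, y -7 to +7 mm; balance point x -9 mm. How well its strips grip cannot be seen. None if absent
- template_2: leather-cutting template: white plate 120 x 60 mm, 5 mm thick, on two black non-slip strips 2 mm thick; on top a wooden grip bar 50 x 14 mm, 34 mm high (its top 41 mm above the underside). 100 to 170 g. Origin: centre of the underside; x along the length to the keyhole end, z out of the grip-bar side. Bar at x -45 to +5 mm, y -7 to +7 mm; balance point x -9 mm. How well its strips grip cannot be seen. None if absent
- template_3: leather-cutting template: white plate 120 x 60 mm, 5 mm thick, on two black non-slip strips 2 mm thick; on top a wooden grip bar 50 x 14 mm, 34 mm high (its top 41 mm above the underside). 100 to 170 g. Origin: centre of the underside; x along the length to the keyhole end, z out of the grip-bar side. Bar at x -45 to +5 mm, y -7 to +7 mm; balance point x -9 mm. How well its strips grip cannot be seen. None if absent
- template_4: leather-cutting template: white plate 120 x 60 mm, 5 mm thick, on two black non-slip strips 2 mm thick; on top a wooden grip bar 50 x 14 mm, 34 mm high (its top 41 mm above the underside). 100 to 170 g. Origin: centre of the underside; x along the length to the keyhole end, z out of the grip-bar side. Bar at x -45 to +5 mm, y -7 to +7 mm; balance point x -9 mm. How well its strips grip cannot be seen. None if absent
- template_5: leather-cutting template: white plate 120 x 60 mm, 5 mm thick, on two black non-slip strips 2 mm thick; on top a wooden grip bar 50 x 14 mm, 34 mm high (its top 41 mm above the underside). 100 to 170 g. Origin: centre of the underside; x along the length to the keyhole end, z out of the grip-bar side. Bar at x -45 to +5 mm, y -7 to +7 mm; balance point x -9 mm. How well its strips grip cannot be seen. None if absent
- ramp_face: the ramp's leather test face, fixed: 230 mm up the slope, 310 mm wide inside 12 mm high side strips (room for four templates abreast), 25 degrees. Origin: centre of the face; x up the slope, z square out of it. A toe strip as high crosses the lower end, inner side at x -103 mm; a template that slides (friction under 0.3) ends against it, its centre at x about -43 mm. A sound one (over 0.6) stays where it is put
- rack_board: the hanging board, fixed: timber, 165 mm up the slope, 250 mm wide, sloping 40 degrees. Origin: centre of its face; x up the slope, z square out of the face. Three screws stand in it in a row, 45 mm above its centre, 80 mm apart
- screw_1 (a point): where a round-head screw leaves the hanging board's face (x +45, y +80 mm on it); axes as the board's. Shank 6 mm thick, square to the face; head 15 mm across, underside 11.5 mm, top 16 mm from the face. Fully hung, the slot's end rests on the shank and the template's origin lies 42 to 44 mm down the slope from here, on the face
- screw_2 (a point): where a round-head screw leaves the hanging board's face (x +45, y 0 mm on it); axes as the board's. Shank 6 mm thick, square to the face; head 15 mm across, underside 11.5 mm, top 16 mm from the face. Fully hung, the slot's end rests on the shank and the template's origin lies 42 to 44 mm down the slope from here, on the face
- screw_3 (a point): where a round-head screw leaves the hanging board's face (x +45, y -80 mm on it); axes as the board's. Shank 6 mm thick, square to the face; head 15 mm across, underside 11.5 mm, top 16 mm from the face. Fully hung, the slot's end rests on the shank and the template's origin lies 42 to 44 mm down the slope from here, on the face
- tray: the re-backing tray, fixed, grey, open, 160 mm (x) by 190 mm (y) outside, 30 mm high, walls and floor 5 mm thick. Origin: centre of the underside. Room for two templates side by side, lengths along x
- thread_cone: bystander: cream cone of thread, 66 mm across, 100 mm high, standing; origin at its foot
- wax_tin: bystander: round metal wax tin, 78 mm across, 34 mm high; origin at its foot
- template_1_slot (a point): on template_1 (x +42 mm, y 0, underside): where the screw's shank stands when fully hung; axes as the template's. The keyhole goes right through: an opening 22 mm across centred at x +23 mm, then towards the +x end a slot 10 mm wide, closed at x +47 mm
- template_2_slot (a point): on template_2 (x +42 mm, y 0, underside): where the screw's shank stands when fully hung; axes as the template's. The keyhole goes right through: an opening 22 mm across centred at x +23 mm, then towards the +x end a slot 10 mm wide, closed at x +47 mm
- template_3_slot (a point): on template_3 (x +42 mm, y 0, underside): where the screw's shank stands when fully hung; axes as the template's. The keyhole goes right through: an opening 22 mm across centred at x +23 mm, then towards the +x end a slot 10 mm wide, closed at x +47 mm
- template_4_slot (a point): on template_4 (x +42 mm, y 0, underside): where the screw's shank stands when fully hung; axes as the template's. The keyhole goes right through: an opening 22 mm across centred at x +23 mm, then towards the +x end a slot 10 mm wide, closed at x +47 mm
- template_5_slot (a point): on template_5 (x +42 mm, y 0, underside): where the screw's shank stands when fully hung; axes as the template's. The keyhole goes right through: an opening 22 mm across centred at x +23 mm, then towards the +x end a slot 10 mm wide, closed at x +47 mm

How it is judged:
On the way:
1. all the templates lie on the test ramp together, let go, those that stay put well up the slope (x of template_1 in the frame of ramp_face between -0.12 and 0.12 m and y of template_1 in the frame of ramp_face between -0.15 and 0.15 m and z of template_1 in the frame of ramp_face between -0.005 and 0.005 m and angle between the z axis of each of template_1, template_2, template_3, template_4, template_5 and the z axis of ramp_face, either way round below 0.1 rad and contact force between the fingers and template_1 below 0.05 N and x of template_2 in the frame of ramp_face between -0.12 and 0.12 m and y of template_2 in the frame of ramp_face between -0.15 and 0.15 m and z of template_2 in the frame of ramp_face between -0.005 and 0.005 m and contact force between the fingers and template_2 below 0.05 N and x of template_3 in the frame of ramp_face between -0.12 and 0.12 m and y of template_3 in the frame of ramp_face between -0.15 and 0.15 m and z of template_3 in the frame of ramp_face between -0.005 and 0.005 m and contact force between the fingers and template_3 below 0.05 N and x of template_4 in the frame of ramp_face between -0.12 and 0.12 m and y of template_4 in the frame of ramp_face between -0.15 and 0.15 m and z of template_4 in the frame of ramp_face between -0.005 and 0.005 m and contact force between the fingers and template_4 below 0.05 N and x of template_5 in the frame of ramp_face between -0.12 and 0.12 m and y of template_5 in the frame of ramp_face between -0.15 and 0.15 m and z of template_5 in the frame of ramp_face between -0.005 and 0.005 m and contact force between the fingers and template_5 below 0.05 N and x of each of template_1, template_3, template_4 in the frame of ramp_face above -0.02 m), for 0.3 s.
At the end, for the whole second after the job is handed in: Every present template that stays on the ramp hangs on a screw of the hanging board, flat against it (within 0.12 rad), the narrow end of its slot within 8 mm of the screw; every present template that slides lies flat on the tray's floor; all at rest ((distance between template_1_slot and screw_1 below 0.008 m or distance between template_1_slot and screw_2 below 0.008 m or distance between template_1_slot and screw_3 below 0.008 m) and angle between the z axis of each of template_1, template_3, template_4 and the z axis of rack_board, either way round below 0.12 rad and linear speed of each of template_1, template_3, template_4, template_2, template_5 below 0.02 m/s and angular speed of each of template_1, template_3, template_4, template_2, template_5 below 0.2 rad/s and (distance between template_3_slot and screw_1 below 0.008 m or distance between template_3_slot and screw_2 below 0.008 m or distance between template_3_slot and screw_3 below 0.008 m) and (distance between template_4_slot and screw_1 below 0.008 m or distance between template_4_slot and screw_2 below 0.008 m or distance between template_4_slot and screw_3 below 0.008 m) and x of template_2 in the frame of tray between -0.06 and 0.06 m and y of template_2 in the frame of tray between -0.08 and 0.08 m and z of each of template_2, template_5 in the frame of tray below 0.01 m and angle between each of template_2, template_5's own z axis and vertical below 0.1 rad and x of template_5 in the frame of tray between -0.06 and 0.06 m and y of template_5 in the frame of tray between -0.08 and 0.08 m); the robot touches nothing.
It fails at once if the thread cone was pushed or knocked aside (more than 30 mm) (distance of thread_cone from where it was at the start of the episode above 0.03 m).
It fails at once if the wax tin was pushed or knocked aside (more than 30 mm) (distance of wax_tin from where it was at the start of the episode above 0.03 m).
Of template_1, template_2, template_3, template_4, template_5 only 3 to 4 are there at a start; the rules pass over those that are not, and their reading is None.
At some moment in a run one of template_1, template_2, template_3, template_4, template_5 may be knocked a few centimetres aside while the robot is not near it.
Once in a run the grip may slacken for a moment while it holds something.
It also fails if it takes over 210 s, if anything falls off the work surface, if the arm or the gripper's body presses on something with over 40 N, if the wrist force passes 120 N, or if a joint passes its speed limit or range.

## Working session

There is one attempt and no reset: what is moved stays moved. The work goes in short steps, Python scripts to look and compute and a tool call to move; the robot and the scene stay as the last step left them, time stands still between calls to the robot, and variables do not carry over. Pictures are saved under pics/ and viewed, and the job is handed in when it is done.

Besides the shell and the picture viewer there is one more tool, called by a JSON object that holds its "api" and its "payload", one argument or row to a line. send_rows: Moves the arm, as the interface text tells. Its arguments: {"type":"object","properties":{"rows":{"type":"array"},"grip_force":{"type":"number"}},"required":["rows"]}

```bash
ls; mkdir -p pics; python3 - <<'E'
from cell import arm, optics, finder
import cv2,numpy as np
print(arm.observe())
for n in ["side","top","wrist"]:
    im,d=optics.get_image(n)
    cv2.imwrite(f"pics/{n}0.png",im[:,:,::-1])
    print(n,optics.get_calibration(n))
E
```

```text
pics
{'clock': 0.0, 'joints': array([-1.44456581,  0.43519315,  0.02497401,  1.57408845, -0.01158166,
        1.13400808, -0.07510418]), 'dq': array([-0.00038633, -0.00124072,  0.00026564, -0.00100259,  0.00168845,
       -0.00030221, -0.00100454]), 'joint_efforts': array([ 1.39520571e-04, -6.67866039e+01,  9.85430516e-01, -3.14453351e+01,
       -6.04037731e-02,  4.28115728e-02,  1.69645546e-04]), 'position': array([0.14172081, 0.60819655, 0.22596688]), 'ee_rot': array([-1.04001442,  1.30995925,  1.03820357]), 'force': array([ 0.89464959,  0.01466983, -0.55758005]), 'ft_torque': array([ 0.00196733,  0.02738455, -0.01410858]), 'width': 1.0027837402137385}
side {'camera_matrix': array([[368.82820463,   0.        , 259.2572747 ],
       [  0.        , 368.82820463, 191.25874342],
       [  0.        ,   0.        ,   1.        ]]), 'position': array([0.30463904, 0.88610181, 0.58973204]), 'orientation': array([ 0.17939487, -1.46254689, -2.51376256])}
top {'camera_matrix': array([[473.83420388,   0.        , 257.65231998],
       [  0.        , 473.83420388, 193.12897498],
       [  0.        ,   0.        ,   1.        ]]), 'position': array([0.3493239 , 0.032172  , 1.51412714]), 'orientation': array([ 0.07229536, -0.09668664, -1.59505286])}
wrist {'camera_matrix': array([[278.26394024,   0.        , 256.76636821],
       [  0.        , 278.26394024, 191.377988  ],
       [  0.        ,   0.        ,   1.        ]]), 'T_tool_cam': array([[ 1.74713898e-05,  2.63304623e-01, -9.64712742e-01,
        -1.57522609e-01],
       [-1.17026186e-03,  9.64712087e-01,  2.63304423e-01,
         7.06027063e-02],
       [ 9.99999315e-01,  1.12436623e-03,  3.24990217e-04,
         4.50927804e-04],
       [ 0.00000000e+00,  0.00000000e+00,  0.00000000e+00,
         1.00000000e+00]])}
```

View pics/top0.png

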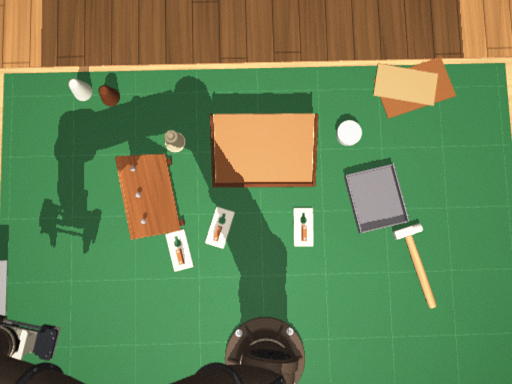

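View pics/side0.png

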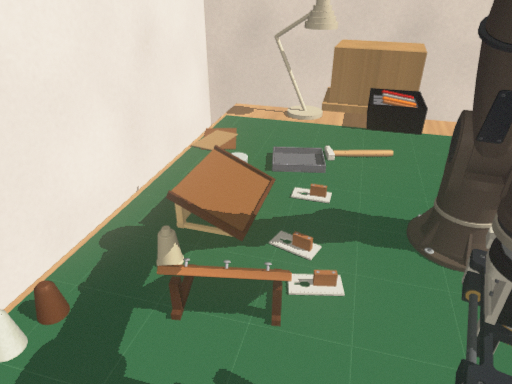

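View pics/wrist0.png

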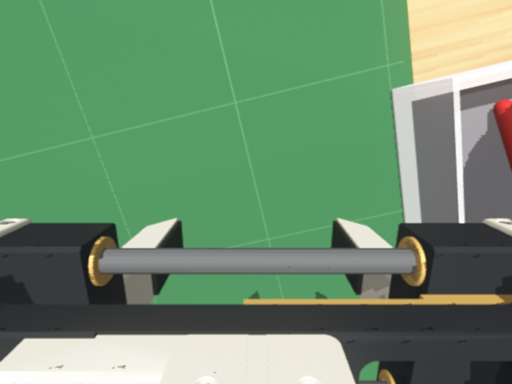

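```bash
cat > h.py <<'E'
from cell import arm, optics, finder
import cv2,numpy as np
from scipy.spatial.transform import Rotation as R
def cal(cam,st=None):
    c=optics.get_calibration(cam)
    K=c["camera_matrix"]
    if "position" in c:
        T=np.eye(4);T[:3,:3]=R.from_rotvec(c["orientation"]).as_matrix();T[:3,3]=c["position"]
    else:
        st=st or arm.observe()
        T=np.eye(4);T[:3,:3]=R.from_rotvec(st["ee_rot"]).as_matrix();T[:3,3]=st["position"]
        T=T@c["T_tool_cam"]
    return K,T
def look(cam,save=None):
    K,T=cal(cam)
    im,d=optics.get_image(cam)
    if save: cv2.imwrite(f"pics/{save}.png",im[:,:,::-1])
    v,u=np.mgrid[0:384,0:512]
    P=np.stack([(u-K[0,2])/K[0,0]*d,-(v-K[1,2])/K[1,1]*d,-d],-1)
    W=P@T[:3,:3].T+T[:3,3]
    W[d==0]=np.nan
    return im,d,W
def proj(cam,p):
    K,T=cal(cam)
    q=(np.atleast_2d(p)-T[:3,3])@T[:3,:3]
    return np.stack([K[0,0]*q[:,0]/-q[:,2]+K[0,2],K[1,1]*-q[:,1]/-q[:,2]+K[1,2]],-1)
def plane(P):
    P=P[~np.isnan(P).any(1)]
    for _ in range(4):
        c=P.mean(0);n=np.linalg.svd(P-c,full_matrices=False)[2][2]
        n*=np.sign(n[2]); e=(P-c)@n
        if _<3:P=P[abs(e)<max(.003,2*np.median(abs(e)))]
    return c,n,e.std(),len(P)
E
python3 - <<'E'
from h import *
im,d,W=look("top")
for t in ["template_1","ramp_face","rack_board","tray","thread_cone","wax_tin"]:
    for r in finder.regions_of("top",t):
        m=r["region"]
        print(t,round(r["confidence"],2),r["bbox"],m.sum(),np.nanmedian(W[m],0).round(3))
        if t in("ramp_face","rack_board") : print(plane(W[m]))
        np.save(f"reg_{t}_{int(r['bbox'][0])}.npy",m)
for t in ["ramp_face","rack_board","screw_1","template_1","template_1_slot","tray"]:
    for r in finder.place_of("top",t):
        u,v=r["xy"]; print(t,round(r["confidence"],2),r["xy"],W[int(round(v)),int(round(u))].round(3))
np.save("W0.npy",W)
cv2.imwrite("pics/topz.png",cv2.resize(im[100:290,100:420,::-1],None,fx=2.5,fy=2.5,interpolation=cv2.INTER_CUBIC))
E
```

```text
template_1 0.79 [167.2, 229.6, 25.1, 40.0] 645 [0.331 0.255 0.006]
template_1 0.65 [296.0, 208.9, 18.7, 35.9] 618 [ 0.393 -0.131  0.007]
template_1 0.64 [210.2, 115.0, 109.9, 73.3] 7839 [ 0.641 -0.013  0.061]
template_1 0.6 [205.2, 208.9, 29.3, 37.7] 726 [0.4   0.132 0.006]
ramp_face 0.95 [207.7, 113.6, 108.7, 77.0] 7834 [ 0.641 -0.013  0.061]
(array([ 0.64510462, -0.01459185,  0.06311954]), array([-0.41839951,  0.00832715,  0.90822492]), np.float64(0.0017449154765892046), 4745)
rack_board 0.94 [114.7, 153.6, 68.0, 86.4] 4113 [0.506 0.344 0.082]
(array([0.50485555, 0.34127632, 0.07981557]), array([ 0.12366607, -0.63032998,  0.76641426]), np.float64(0.0015495090726678508), 2788)
tray 0.68 [344.3, 164.3, 63.5, 71.1] 3123 [ 0.484 -0.372  0.005]
thread_cone 0.83 [165.6, 132.7, 20.1, 17.4] 326 [0.673 0.264 0.062]
wax_tin 0.74 [334.8, 119.1, 28.9, 25.5] 537 [ 0.695 -0.289  0.033]
ramp_face 0.68 [263.2, 154.0] [ 0.628 -0.012  0.06 ]
rack_board 0.63 [149.2, 192.3] [0.515 0.338 0.077]
screw_1 0.95 [131.6, 171.0] [0.574 0.379 0.122]
screw_1 0.86 [137.7, 193.8] [0.506 0.363 0.114]
screw_1 0.63 [144.6, 223.8] [0.418 0.346 0.095]
template_1 0.95 [301.8, 226.1] [ 0.402 -0.128  0.037]
template_1 0.89 [178.7, 250.8] [0.334 0.255 0.038]
template_1 0.66 [219.3, 230.3] [0.396 0.13  0.041]
template_1_slot 0.78 [176.1, 235.7] [ 0.382  0.27  -0.002]
template_1_slot 0.23 [302.2, 212.7] [ 0.444 -0.133  0.003]
tray 0.75 [373.3, 197.8] [ 0.486 -0.364  0.004]
tray 0.69 [177.3, 235.4] [0.384 0.264 0.014]
tray 0.64 [300.8, 215.6] [ 0.434 -0.13   0.006]
```

View pics/topz.png

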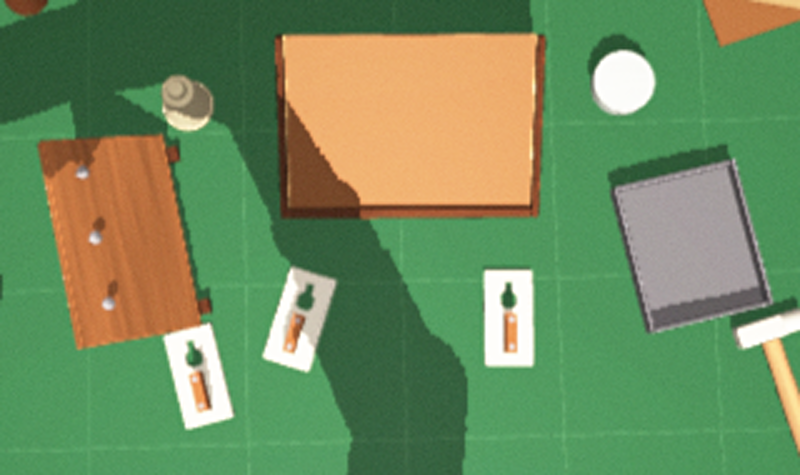

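```bash
cat >> h.py <<'E'
def find_templates(im,W,zr=(-0.004,0.016)):
    """white plates flat on table: returns centre,yaw of keyhole end"""
    h=cv2.cvtColor(im,cv2.COLOR_RGB2HSV)
    m=((h[...,1]<60)&(h[...,2]>110)).astype(np.uint8)
    n,l,s,c=cv2.connectedComponentsWithStats(m)
    return m,l,s,c
E
python3 - <<'E'
from h import *
st=arm.observe();print(R.from_rotvec(st["ee_rot"]).as_matrix().round(3))
W=np.load("W0.npy")
im=cv2.imread("pics/top0.png")[:,:,::-1]
K,T=cal("top")
def ray(u,v,z):
    d=np.array([(u-K[0,2])/K[0,0],-(v-K[1,2])/K[1,1],-1])@T[:3,:3].T
    return T[:3,3]+d*(z-T[2,3])/d[2]
m,l,s,c=find_templates(im,W)
for i in range(1,len(s)):
    if 300<s[i,4]<1200 and 200<c[i][1]<280 and 160<c[i][0]<330:
        cnt=max(cv2.findContours((l==i).astype(np.uint8),cv2.RETR_EXTERNAL,cv2.CHAIN_APPROX_NONE)[0],key=len)
        pts=np.array([ray(u,v,.007)[:2] for u,v in cnt[:,0]])
        (cx,cy),(w,h),a=cv2.minAreaRect((pts*1000).astype(np.float32))
        bx=cv2.boxPoints(((cx,cy),(w,h),a)); e=[bx[1]-bx[0],bx[2]-bx[1]]; e=max(e,key=np.linalg.norm); e=e*np.sign(e[0])
        print("tmpl px",c[i],s[i,4],"centre",cx,cy,"size",w,h,"yaw deg",np.degrees(np.arctan2(e[1],e[0])))
m=np.load("reg_ramp_face_207.npy")
c0,n,_,_=plane(W[m]); 
x=np.array([0,0,1])-n[2]*n;x/=np.linalg.norm(x);y=np.cross(n,x)
h=cv2.cvtColor(im,cv2.COLOR_RGB2HSV)
print("ramp axes",x.round(3),y.round(3),n.round(3))
P=(W[m]-c0);q=np.stack([P@x,P@y,P@n],1);q=q[~np.isnan(q).any(1)];q=q[abs(q[:,2])<.005]
print(np.percentile(q,[0,1,50,99,100],axis=0).round(3),c0)
rr=cv2.minAreaRect((q[:,:2]*1000).astype(np.float32));print(rr)
import glob
m=np.load(glob.glob("reg_rack*")[0])
c0,n,_,_=plane(W[m]); x=np.array([0,0,1])-n[2]*n;x/=np.linalg.norm(x);y=np.cross(n,x)
print("rack axes",x.round(3),y.round(3),n.round(3))
P=(W[m]-c0);q=np.stack([P@x,P@y,P@n],1);q=q[~np.isnan(q).any(1)];q=q[abs(q[:,2])<.005]
rr=cv2.minAreaRect((q[:,:2]*1000).astype(np.float32));print(rr)
cc=c0+rr[0][0]/1000*x+rr[0][1]/1000*y;print("rack c",cc)
m=np.load(glob.glob("reg_tray*")[0])
P=W[m];P=P[abs(P[:,2]-.005)<.008];print("tray floor",cv2.minAreaRect((P[:,:2]*1000).astype(np.float32)))
P=W[m];P=P[P[:,2]>.022];print("tray rim",cv2.minAreaRect((P[:,:2]*1000).astype(np.float32)))
E
```

```text
[[-0.    -0.974  0.227]
 [ 0.     0.227  0.974]
 [-1.     0.     0.   ]]
tmpl px [219.68817204 226.92012289] 651 centre 406.1289367675781 130.447265625 size 63.50117111206055 123.13610076904297 yaw deg -18.322506
tmpl px [303.12844037 226.84250765] 654 centre 399.5747985839844 -134.8173828125 size 63.89358901977539 120.6176986694336 yaw deg -1.5338788
tmpl px [179.02571861 249.82753404] 661 centre 337.4505615234375 259.53765869140625 size 124.15277099609375 63.52098846435547 yaw deg 13.785373
ramp axes [ 0.908 -0.018  0.418] [0.02 1.   0.  ] [-0.418  0.008  0.908]
[[-0.119 -0.16  -0.005]
 [-0.111 -0.152 -0.005]
 [ 0.001  0.002 -0.   ]
 [ 0.106  0.152  0.005]
 [ 0.107  0.165  0.005]] [ 0.64510462 -0.01459185  0.06311954]
((-5.835357666015625, 2.1813507080078125), (325.4246826171875, 225.7666473388672), 89.87570190429688)
rack axes [-0.148  0.752  0.642] [-0.981 -0.193  0.   ] [ 0.124 -0.63   0.766]
((-4.7699737548828125, -3.0171051025390625), (168.93478393554688, 250.24630737304688), 0.0408954843878746)
rack c [0.50852004 0.33826979 0.07675159]
tray floor ((481.6495361328125, -373.36224365234375), (187.87461853027344, 170.16554260253906), 11.467161178588867)
tray rim ((483.95526123046875, -369.1818542480469), (189.58531188964844, 163.27879333496094), 11.850293159484863)
```

```bash
cat >> h.py <<'E'
def Rtool(tx,tz):
    """tool R for template x dir tx, template normal tz: tool x=-tz, tool y=tx"""
    tz=np.array(tz,float);tz/=np.linalg.norm(tz);tx=np.array(tx,float);tx-=tz*(tx@tz);tx/=np.linalg.norm(tx)
    return np.stack([-tz,tx,np.cross(-tz,tx)],1)
def tcp_for(o,tx,tz,gx=-.009,h=.010):
    r=Rtool(tx,tz); return np.array(o)+gx*r[:,1]-h*r[:,0]*1.0, r
def delta(p,r,msg=""):
    st=arm.observe();rc=R.from_rotvec(st["ee_rot"]).as_matrix()
    d=rc.T@(p-st["position"])*1000; w=np.degrees(R.from_matrix(rc.T@r).as_rotvec())
    print(msg,"shift",d.round(1),"turn",w.round(1),"|turn|",np.linalg.norm(w).round(1),"| t",round(st["clock"],2),"pos",st["position"].round(4),"w",round(st["width"],3))
def yawdir(a): a=np.radians(a); return np.array([np.cos(a),np.sin(a),0])
Z=np.array([0,0,1.])
TA=(np.array([.3996,-.1348,0]),-1.5); TB=(np.array([.4061,.1304,0]),-18.3); TC=(np.array([.3375,.2595,0]),13.8)
ramp_n=np.array([-.4226,.0074,.9063]); ramp_x=np.array([.9063,-.0158,.4226]); ramp_y=np.cross(ramp_n,ramp_x); ramp_c=np.array([.639,-.014,.060])
rack_n=np.array([.124,-.63,.766]);rack_x=np.array([-.148,.752,.642]);rack_y=np.cross(rack_n,rack_x);rack_c=np.array([.5085,.3383,.0768])
def ramp_tcp(y,x=.035,up=0): return tcp_for(ramp_c+x*ramp_x+y*ramp_y+up*Z,ramp_x,ramp_n)
E
python3 - <<'E'
from h import *
p,r=tcp_for(TB[0],yawdir(TB[1]),Z); delta(p+[0,0,.15],r,"above B")
E
```

```text
above B shift [  66.7 -357.  -405.1] turn [-174.8    0.     0. ] |turn| 174.8 | t 0.8 pos [0.1418 0.6087 0.2268] w 1.0
```

{"api": "send_rows", "payload": {
  "rows": [
    [[10, -50, -50, 8, 0, 0, 100], [10, -100, -100, 16, 0, 0, 100], [10, -150, -150, 24, 0, 0, 100], [10, -200, -200, 32, 0, 0, 100], [10, -240, -250, 40, 0, 0, 100], [10, -280, -300, 48, 0, 0, 100], [10, -320, -350, 56, 0, 0, 100], [10, -350, -395, 64, 0, 0, 100]]
  ],
  "grip_force": 40
}}

```text
clock: 1.6
position: [0.3393, 0.2598, 0.2171]
ee_rot: [-0.171, 1.563, 0.173]
force: [1.1, 0.5, 1.8]
width: 1.0
```

```bash
python3 - <<'E'
from h import *
print(arm.observe()["joints"].round(2))
p,r=tcp_for(TB[0],yawdir(TB[1]),Z); delta(p+[0,0,.15],r,"above B")
E
```

```text
[-1.12  0.11  0.38  2.06 -0.05  0.98 -0.49]
above B shift [  57.1 -136.2   29.3] turn [ 1.209e+02 -0.000e+00 -1.000e-01] |turn| 120.9 | t 1.6 pos [0.3393 0.2598 0.2171] w 1.0
```

{"api": "send_rows", "payload": {
  "rows": [
    [[5, -30, 10, 8, 0, 0, 100], [10, -60, 15, 16, 0, 0, 100], [20, -80, 20, 24, 0, 0, 100], [30, -100, 25, 32, 0, 0, 100], [40, -120, 29, 40, 0, 0, 100], [50, -136, 29, 48, 0, 0, 100], [57, -136, 29, 56, 0, 0, 100], [57, -136, 29, 64, 0, 0, 100]]
  ]
}}

```text
clock: 2.4
position: [0.3968, 0.1346, 0.1593]
ee_rot: [0.701, 1.455, -0.703]
force: [1.6, 0.5, 0.3]
width: 1.0
```

{"api": "send_rows", "payload": {
  "rows": [
    [[0, 0, 0, 8, 0, 0, 100], [0, 0, 0, 16, 0, 0, 100], [0, 0, 0, 24, 0, 0, 100], [0, 0, 0, 32, 0, 0, 100], [0, 0, 0, 40, 0, 0, 100], [0, 0, 0, 48, 0, 0, 100], [0, 0, 0, 56, 0, 0, 100], [0, 0, 0, 57, 0, 0, 100]]
  ]
}}

```text
clock: 3.2
position: [0.3972, 0.1356, 0.1599]
ee_rot: [1.44, 1.041, -1.44]
force: [-0.7, 0.8, 0.0]
width: 1.002
```

```bash
python3 - <<'E'
from h import *
print(arm.observe()["joints"].round(2))
p,r=tcp_for(TB[0],yawdir(TB[1]),Z); delta(p,r,"B")
im,d,W=look("wrist","w1")
for t in ["template_1","template_1_slot"]:
    for q in finder.place_of("wrist",t): print(t,q)
print(proj("wrist",[TB[0]+[0,0,.0],TB[0]+.042*yawdir(TB[1])]))
E
```

```text
[-1.16  0.22  0.85  2.18 -0.22  0.83 -2.07]
B shift [149.9   1.1   2.1] turn [ 0. -0. -0.] |turn| 0.0 | t 3.2 pos [0.3972 0.1356 0.1599] w 1.002
template_1 {'xy': [489.7, 98.7], 'confidence': 0.88}
template_1 {'xy': [176.8, 250.9], 'confidence': 0.66}
template_1 {'xy': [260.3, 170.4], 'confidence': 0.63}
template_1_slot {'xy': [160.2, 224.2], 'confidence': 0.91}
[[259.08731052 169.78626213]
 [259.38896243 132.7949887 ]]
```

View pics/w1.png

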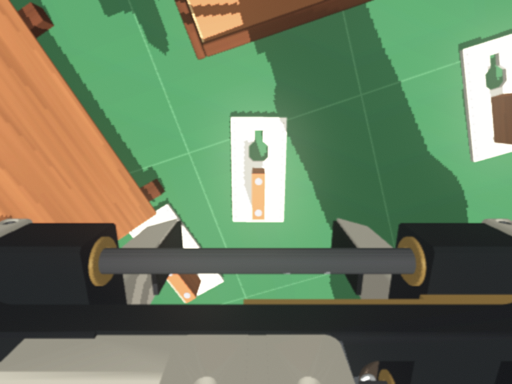

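{"api": "send_rows", "payload": {
  "rows": [
    [[30, 1, 1, 0, 0, 0, 100], [60, 1, 2, 0, 0, 0, 100], [90, 1, 2, 0, 0, 0, 100], [115, 1, 2, 0, 0, 0, 100], [135, 1, 2, 0, 0, 0, 100], [145, 1, 2, 0, 0, 0, 100], [149, 1, 2, 0, 0, 0, 100], [149, 1, 2, 0, 0, 0, 100]]
  ]
}}

```text
clock: 4.15
position: [0.3976, 0.1332, 0.011]
ee_rot: [1.438, 1.043, -1.438]
force: [-0.3, 0.3, 0.0]
width: 0.997
```

{"api": "send_rows", "payload": {
  "rows": [
    [[0, 0, 0, 0, 0, 0, 0], [0, 0, 0, 0, 0, 0, 0], [0, 0, 0, 0, 0, 0, 0], [0, 0, 0, 0, 0, 0, 0], [0, 0, 0, 0, 0, 0, 0], [0, 0, 0, 0, 0, 0, 0], [0, 0, 0, 0, 0, 0, 0], [0, 0, 0, 0, 0, 0, 0]]
  ],
  "grip_force": 40
}}

```text
clock: 4.95
position: [0.3974, 0.1332, 0.0108]
ee_rot: [1.438, 1.043, -1.438]
force: [-0.1, -0.7, -0.1]
width: 0.355
```

```bash
python3 - <<'E'
from h import *
p,r=ramp_tcp(.08); delta(arm.observe()["position"]+[0,0,.15],R.from_rotvec(arm.observe()["ee_rot"]).as_matrix())
print(p); delta(p+ramp_n*.08,r,"above ramp L")
E
```

```text
shift [-150.   -0.   -0.] turn [0. 0. 0.] |turn| 0.0 | t 4.95 pos [0.3974 0.1332 0.0108] w 0.355
[0.65973494 0.06566081 0.08004759]
above ramp L shift [-141.7  238.    -7.4] turn [-16.8   3.7  24.8] |turn| 30.2 | t 4.95 pos [0.3974 0.1332 0.0108] w 0.355
```

{"api": "send_rows", "payload": {
  "rows": [
    [[0, 0, 0, 0, 0, 0, 0], [0, 0, 0, 0, 0, 0, 0], [0, 0, 0, 0, 0, 0, 0], [0, 0, 0, 0, 0, 0, 0], [0, 0, 0, 0, 0, 0, 0], [-3, 0, 0, 0, 0, 0, 0], [-8, 0, 0, 0, 0, 0, 0], [-15, 0, 0, 0, 0, 0, 0]]
  ]
}}

```text
clock: 5.75
position: [0.3972, 0.133, 0.0262]
ee_rot: [1.438, 1.043, -1.439]
force: [0.8, -0.8, -0.8]
width: 0.149
```

Gripped (14 mm wide). Up and over to the ramp.

{"api": "send_rows", "payload": {
  "rows": [
    [[-30, 0, 0, 0, 0, 0, 0], [-60, 0, 0, 0, 0, 0, 0], [-90, 0, 0, 0, 0, 0, 0], [-120, 0, 0, -2, 0, 3, 0], [-140, 40, 0, -4, 1, 8, 0], [-145, 80, -2, -8, 2, 14, 0], [-145, 120, -3, -12, 3, 20, 0], [-140, 160, -5, -17, 4, 25, 0]]
  ]
}}

```text
clock: 6.55
position: [0.5522, 0.0897, 0.1672]
ee_rot: [1.395, 0.872, -0.88]
force: [0.4, 1.3, -1.7]
width: 0.152
```

```bash
python3 - <<'E'
from h import *
p,r=ramp_tcp(.08); delta(p+ramp_n*.04,r,"above ramp L");delta(p,r,"ramp L")
E
```

```text
above ramp L shift [85.  60.1 23.3] turn [ 0.4 -0.4 -0.5] |turn| 0.8 | t 6.55 pos [0.5522 0.0897 0.1672] w 0.152
ramp L shift [125.   59.7  23.6] turn [ 0.4 -0.4 -0.5] |turn| 0.8 | t 6.55 pos [0.5522 0.0897 0.1672] w 0.152
```

{"api": "send_rows", "payload": {
  "rows": [
    [[10, 20, 8, 0, 0, 0, 0], [20, 40, 16, 0, 0, 0, 0], [40, 60, 24, 0, 0, 0, 0], [60, 60, 24, 0, 0, 0, 0], [80, 60, 24, 0, 0, 0, 0], [90, 60, 24, 0, 0, 0, 0], [95, 60, 24, 0, 0, 0, 0], [95, 60, 24, 0, 0, 0, 0]]
  ]
}}

```text
clock: 7.35
position: [0.6452, 0.0631, 0.1053]
ee_rot: [1.396, 0.873, -0.889]
force: [0.4, -0.3, -1.3]
width: 0.15
```

```bash
python3 - <<'E'
from h import *
p,r=ramp_tcp(.08); delta(p,r,"ramp L")
look("wrist","w2");look("side","s2");look("top","t2")
E
```

```text
ramp L shift [29.   2.4 -2.7] turn [ 0.1 -0.3 -0.2] |turn| 0.3 | t 7.35 pos [0.6452 0.0631 0.1053] w 0.15
```

View pics/w2.png

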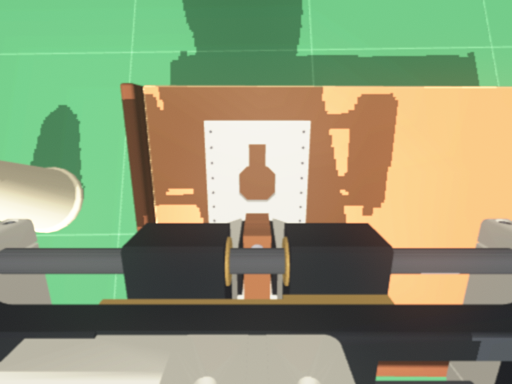

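View pics/s2.png

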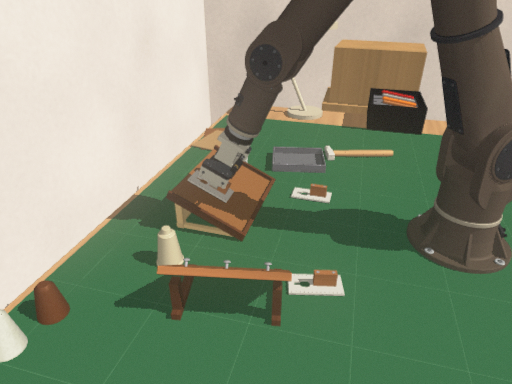

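{"api": "send_rows", "payload": {
  "rows": [
    [[8, 1, -1, 0, 0, 0, 0], [14, 2, -3, 0, 0, 0, 0], [18, 2, -3, 0, 0, 0, 0], [21, 2, -3, 0, 0, 0, 0], [24, 2, -3, 0, 0, 0, 0], [25, 2, -3, 0, 0, 0, 0], [26, 2, -3, 0, 0, 0, 0], [26, 2, -3, 0, 0, 0, 0]]
  ]
}}

```text
clock: 8.3
position: [0.6584, 0.0659, 0.0827]
ee_rot: [1.396, 0.872, -0.889]
force: [0.1, -0.5, -1.6]
width: 0.15
```

{"api": "send_rows", "payload": {
  "rows": [
    [[1, 0, 0, 0, 0, 0, 0], [2, 0, 0, 0, 0, 0, 0], [2, 0, 0, 0, 0, 0, 0], [2, 0, 0, 0, 0, 0, 0], [2, 0, 0, 0, 0, 0, 0], [2, 0, 0, 0, 0, 0, 0], [2, 0, 0, 0, 0, 0, 0], [2, 0, 0, 0, 0, 0, 0]]
  ]
}}

```text
clock: 9.1
position: [0.6592, 0.0661, 0.0817]
ee_rot: [1.397, 0.872, -0.888]
force: [-6.0, -0.5, 9.8]
width: 0.15
```

```bash
python3 - <<'E'
from h import *
p,r=ramp_tcp(.08); delta(p,r,"ramp L")
im,d,W=look("wrist","w3")
h=cv2.cvtColor(im,cv2.COLOR_RGB2HSV)
print(ramp_n@ (W[130:180,215:300].reshape(-1,3)-ramp_c).T.__class__ and None)
q=(W-ramp_c)@ramp_n
print(np.nanmedian(q[130:135,215:240]), np.nanmedian(q[110:116,230:330]),np.nanmedian(q[120:180,340:380]))
E
```

```text
ramp L shift [ 1.7 -0.2  0.4] turn [ 0.1 -0.3 -0.2] |turn| 0.4 | t 9.1 pos [0.6592 0.0661 0.0817] w 0.15Traceback (most recent call last):
  File "<stdin>", line 5, in <module>
ValueError: matmul: Input operand 1 does not have enough dimensions (has 0, gufunc core with signature (n?,k),(k,m?)->(n?,m?) requires 1)
```

View pics/w3.png

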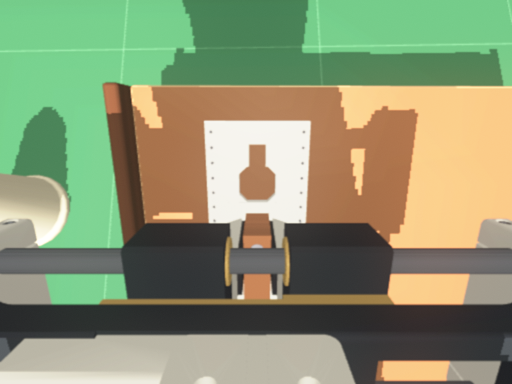

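{"api": "send_rows", "payload": {
  "rows": [
    [[0, 0, 0, 0, 0, 0, 45], [0, 0, 0, 0, 0, 0, 45], [0, 0, 0, 0, 0, 0, 45], [0, 0, 0, 0, 0, 0, 45], [-10, 0, 0, 0, 0, 0, 45], [-30, 0, 0, 0, 0, 0, 45], [-60, 0, 0, 0, 0, 0, 45], [-90, 0, 0, 0, 0, 0, 45]]
  ]
}}

```text
clock: 9.95
position: [0.6201, 0.0659, 0.1632]
ee_rot: [1.397, 0.873, -0.89]
force: [0.8, 0.1, 0.0]
width: 0.45
```

```bash
python3 - <<'E'
from h import *
look("wrist","w4")
p,r=tcp_for(TC[0],yawdir(TC[1]),Z); delta(p+[0,0,.19],r,"above C");delta(p+[0,0,.10],r,"above C")
p,r=tcp_for(TA[0],yawdir(TA[1]),Z); delta(p+[0,0,.10],r,"above A")
E
```

```text
above C shift [-154.9 -252.2 -187.1] turn [-14.5   2.9 -25.3] |turn| 29.3 | t 10.0 pos [0.6202 0.0661 0.1669] w 0.452
above C shift [ -73.6 -290.8 -186.6] turn [-14.5   2.9 -25.3] |turn| 29.3 | t 10.0 pos [0.6202 0.0661 0.1669] w 0.452
above A shift [ -46.7 -228.7  204.4] turn [  0.6  -0.5 -25.4] |turn| 25.4 | t 10.0 pos [0.6202 0.0661 0.1669] w 0.452
```

View pics/w4.png

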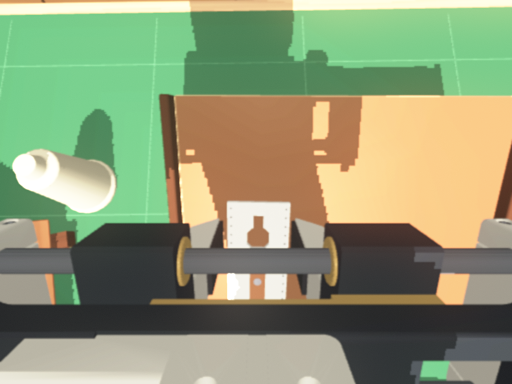

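{"api": "send_rows", "payload": {
  "rows": [
    [[-30, -20, 20, 0, 0, -3, 60], [-55, -50, 45, 0, 0, -6, 60], [-70, -90, 75, 0, 0, -10, 60], [-70, -130, 110, 0, 0, -14, 60], [-65, -165, 145, 0, 0, -18, 60], [-60, -200, 175, 0, 0, -22, 60], [-55, -228, 204, 1, 0, -25, 60], [-47, -229, 204, 1, 0, -25, 60]]
  ]
}}

```text
clock: 10.8
position: [0.388, -0.1377, 0.1059]
ee_rot: [1.242, 1.196, -1.233]
force: [-0.4, 0.1, 0.2]
width: 0.6
```

```bash
python3 - <<'E'
from h import *
p,r=tcp_for(TA[0],yawdir(TA[1]),Z); delta(p,r,"A")
look("top","t5");look("wrist","w5")
print(proj("wrist",[TA[0],TA[0]+.042*yawdir(TA[1])]))
for t in ["template_1","template_1_slot"]:
    for q in finder.place_of("wrist",t): print(t,q)
E
```

```text
A shift [95.9  2.4 -2.6] turn [-0.6 -0.4 -0. ] |turn| 0.8 | t 10.8 pos [ 0.388  -0.1377  0.1059] w 0.6
[[257.682808   181.80038599]
 [257.36767633 137.98586651]]
```

View pics/w5.png

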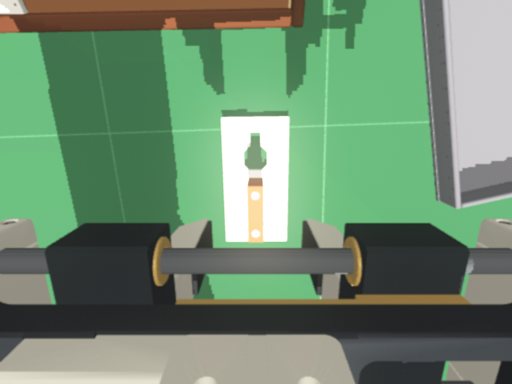

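View pics/t5.png

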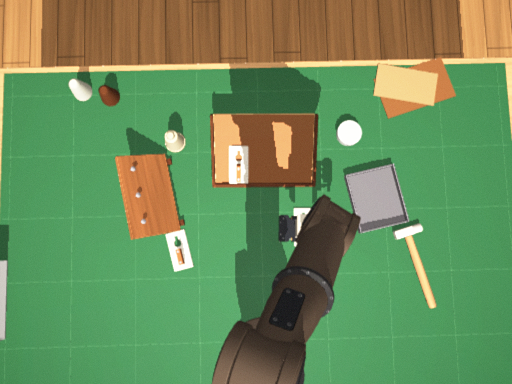

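{"api": "send_rows", "payload": {
  "rows": [
    [[25, 2, -2, 0, 0, 0, 60], [50, 2, -3, 0, 0, 0, 60], [70, 2, -3, 0, 0, 0, 60], [85, 2, -3, 0, 0, 0, 60], [92, 2, -3, 0, 0, 0, 60], [95, 2, -3, 0, 0, 0, 60], [95, 2, -3, 0, 0, 0, 0], [95, 2, -3, 0, 0, 0, 0]]
  ]
}}

```text
clock: 11.8
position: [0.394, -0.1307, 0.0123]
ee_rot: [1.239, 1.196, -1.224]
force: [0.1, 0.2, 0.2]
width: 0.475
```

{"api": "send_rows", "payload": {
  "rows": [
    [[0, 0, 0, 0, 0, 0, 0], [0, 0, 0, 0, 0, 0, 0], [0, 0, 0, 0, 0, 0, 0], [0, 0, 0, 0, 0, 0, 0], [0, 0, 0, 0, 0, 0, 0], [-3, 0, 0, 0, 0, 0, 0], [-10, 0, 0, 0, 0, 0, 0], [-25, 0, 0, 0, 0, 0, 0]]
  ]
}}

```text
clock: 12.6
position: [0.3925, -0.1309, 0.0366]
ee_rot: [1.238, 1.198, -1.227]
force: [0.0, -0.3, -1.6]
width: 0.151
```

```bash
python3 - <<'E'
from h import *
p,r=ramp_tcp(-.08); delta(p+ramp_n*.1,r,"above ramp R")
E
```

```text
above ramp R shift [-133.3  221.2  -45.1] turn [-0.9 -0.2 24.9] |turn| 24.9 | t 12.6 pos [ 0.3925 -0.1309  0.0366] w 0.151
```

{"api": "send_rows", "payload": {
  "rows": [
    [[-30, 0, 0, 0, 0, 0, 0], [-60, 0, 0, 0, 0, 3, 0], [-90, 20, 0, 0, 0, 7, 0], [-110, 60, -10, 0, 0, 11, 0], [-125, 100, -20, 0, 0, 15, 0], [-133, 140, -30, -1, 0, 19, 0], [-133, 180, -40, -1, 0, 22, 0], [-133, 221, -45, -1, 0, 25, 0]]
  ]
}}

```text
clock: 13.4
position: [0.6162, -0.0921, 0.1714]
ee_rot: [1.397, 0.872, -0.885]
force: [0.6, 0.4, -0.6]
width: 0.153
```

```bash
python3 - <<'E'
from h import *
p,r=ramp_tcp(-.08); delta(p,r,"ramp R")
E
```

```text
ramp R shift [100.   -2.2   2.2] turn [ 0.2 -0.4 -0.3] |turn| 0.5 | t 13.4 pos [ 0.6162 -0.0921  0.1714] w 0.153
```

{"api": "send_rows", "payload": {
  "rows": [
    [[25, -2, 2, 0, 0, 0, 0], [50, -2, 2, 0, 0, 0, 0], [75, -2, 2, 0, 0, 0, 0], [88, -2, 2, 0, 0, 0, 0], [94, -2, 2, 0, 0, 0, 0], [97, -2, 2, 0, 0, 0, 0], [98, -2, 2, 0, 0, 0, 0], [98, -2, 2, 0, 0, 0, 0]]
  ]
}}

```text
clock: 14.2
position: [0.6543, -0.096, 0.0821]
ee_rot: [1.397, 0.872, -0.888]
force: [-3.3, -0.7, -0.1]
width: 0.149
```

{"api": "send_rows", "payload": {
  "rows": [
    [[0, 0, 0, 0, 0, 0, 0], [0, 0, 0, 0, 0, 0, 45], [0, 0, 0, 0, 0, 0, 45], [0, 0, 0, 0, 0, 0, 45], [0, 0, 0, 0, 0, 0, 45], [-10, 0, 0, 0, 0, 0, 45], [-35, 0, 0, 0, 0, 0, 45], [-70, 0, 0, 0, 0, 0, 45]]
  ]
}}

```text
clock: 15.0
position: [0.624, -0.0959, 0.1444]
ee_rot: [1.396, 0.874, -0.891]
force: [-0.1, -0.0, 1.9]
width: 0.451
```

```bash
python3 - <<'E'
from h import *
p,r=ramp_tcp(-.08); delta(p,r,"ramp R")
look("wrist","w6")
p,r=tcp_for(TC[0],yawdir(TC[1]),Z); delta(p+[0,0,.19],r,"above C")
E
```

```text
ramp R shift [72.2  2.5 -1.8] turn [ 0.1 -0.3 -0.1] |turn| 0.3 | t 15.0 pos [ 0.624  -0.0959  0.1444] w 0.451
above C shift [-173.1 -251.  -349.6] turn [-14.5   3.  -25.3] |turn| 29.3 | t 15.05 pos [ 0.6241 -0.0968  0.1495] w 0.449
```

View pics/w6.png

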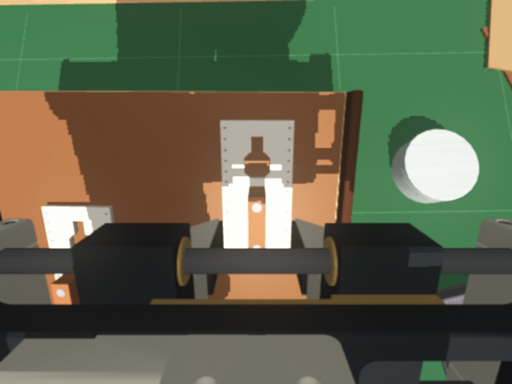

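{"api": "send_rows", "payload": {
  "rows": [
    [[-40, -20, -20, 0, 0, -3, 60], [-75, -50, -60, -2, 0, -6, 60], [-100, -80, -105, -4, 1, -10, 60], [-120, -110, -150, -6, 1, -13, 60], [-135, -145, -195, -8, 2, -16, 60], [-150, -180, -240, -10, 2, -19, 60], [-160, -215, -290, -12, 3, -22, 60], [-170, -250, -335, -14, 3, -25, 60]]
  ]
}}

```text
clock: 15.85
position: [0.3804, 0.1783, 0.1992]
ee_rot: [1.037, 1.312, -1.032]
force: [0.8, 0.2, 0.5]
width: 0.599
```

```bash
python3 - <<'E'
from h import *
p,r=tcp_for(TC[0],yawdir(TC[1]),Z); delta(p+[0,0,.12],r,"above C");
look("top","t7");look("wrist","w7")
print(proj("wrist",[TC[0],TC[0]+.042*yawdir(TC[1])]))
for t in ["template_1","template_1_slot"]:
    for q in finder.place_of("wrist",t): print(t,q)
E
```

```text
above C shift [ 69.4 -32.  -88.7] turn [-0.3 -0.2 -0.1] |turn| 0.4 | t 15.85 pos [0.3804 0.1783 0.1992] w 0.599
[[193.035777   187.89666954]
 [191.08328481 156.18991582]]
template_1 {'xy': [193.3, 180.8], 'confidence': 0.89}
template_1_slot {'xy': [192.6, 152.5], 'confidence': 0.59}
```

View pics/w7.png

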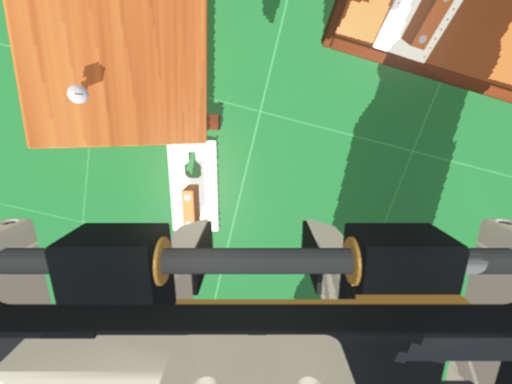

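View pics/t7.png

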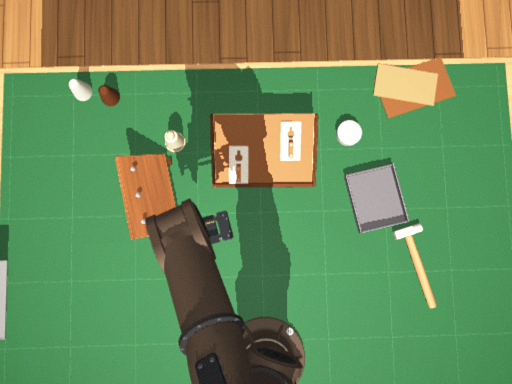

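{"api": "send_rows", "payload": {
  "rows": [
    [[0, -10, -30, 0, 0, 0, 60], [10, -20, -60, 0, 0, 0, 60], [20, -32, -89, 0, 0, 0, 60], [30, -32, -89, 0, 0, 0, 60], [45, -32, -89, 0, 0, 0, 60], [60, -32, -89, 0, 0, 0, 60], [70, -32, -89, 0, 0, 0, 60], [70, -32, -89, 0, 0, 0, 60]]
  ]
}}

```text
clock: 16.85
position: [0.3303, 0.2548, 0.1275]
ee_rot: [1.037, 1.309, -1.036]
force: [0.4, 0.3, 0.5]
width: 0.596
```

```bash
python3 - <<'E'
from h import *
p,r=tcp_for(TC[0],yawdir(TC[1]),Z); delta(p,r,"C");
look("wrist","w8")
print(proj("wrist",[TC[0],TC[0]+.042*yawdir(TC[1])]))
E
```

```text
C shift [117.5  -1.1  -2.9] turn [-0.5  0.  -0.1] |turn| 0.5 | t 16.85 pos [0.3303 0.2548 0.1275] w 0.596
[[254.73646168 178.12126622]
 [254.23624302 137.52949827]]
```

View pics/w8.png

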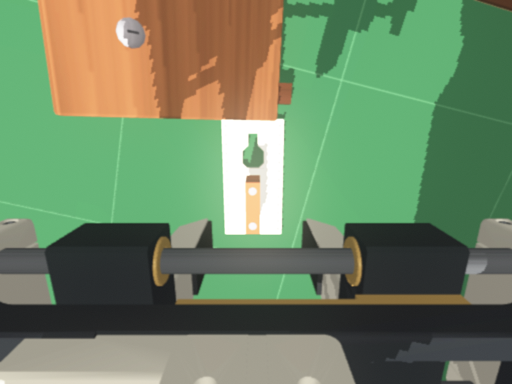

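{"api": "send_rows", "payload": {
  "rows": [
    [[30, -1, -2, 0, 0, 0, 60], [60, -1, -3, 0, 0, 0, 60], [85, -1, -3, 0, 0, 0, 60], [102, -1, -3, 0, 0, 0, 60], [112, -1, -3, 0, 0, 0, 60], [116, -1, -3, 0, 0, 0, 60], [116, -1, -3, 0, 0, 0, 0], [116, -1, -3, 0, 0, 0, 0]]
  ]
}}

```text
clock: 17.7
position: [0.3291, 0.2596, 0.013]
ee_rot: [1.038, 1.31, -1.032]
force: [-0.2, -0.7, 0.5]
width: 0.476
```

{"api": "send_rows", "payload": {
  "rows": [
    [[0, 0, 0, 0, 0, 0, 0], [0, 0, 0, 0, 0, 0, 0], [0, 0, 0, 0, 0, 0, 0], [0, 0, 0, 0, 0, 0, 0], [0, 0, 0, 0, 0, 0, 0], [-2, -5, 0, 0, 0, 0, 0], [-3, -15, 0, 0, 0, 0, 0], [-5, -25, 0, 0, 0, 0, 0]]
  ]
}}

```text
clock: 18.5
position: [0.3031, 0.2529, 0.0172]
ee_rot: [1.036, 1.31, -1.034]
force: [-0.2, 1.3, -1.7]
width: 0.151
```

{"api": "send_rows", "payload": {
  "rows": [
    [[-20, -10, 0, 0, 0, 0, 0], [-50, -15, 0, 0, 0, 0, 0], [-80, -15, 0, 0, 0, 0, 0], [-110, -15, 0, 0, 0, 0, 0], [-140, -15, 0, 0, 0, 0, 0], [-160, -15, 0, 0, 0, 0, 0], [-170, -15, 0, 0, 0, 0, 0], [-170, -15, 0, 0, 0, 0, 0]]
  ]
}}

```text
clock: 19.3
position: [0.2889, 0.2502, 0.1877]
ee_rot: [1.038, 1.312, -1.031]
force: [-0.3, 0.1, -1.2]
width: 0.15
```

```bash
python3 - <<'E'
from h import *
p,r=ramp_tcp(0); delta(p+ramp_n*.1,r,"above ramp M")
look("wrist","w9")
E
```

```text
above ramp M shift [ 16.6 256.6 332.9] turn [14.2 -3.4 24.7] |turn| 28.7 | t 19.3 pos [0.2889 0.2502 0.1877] w 0.15
```

View pics/w9.png

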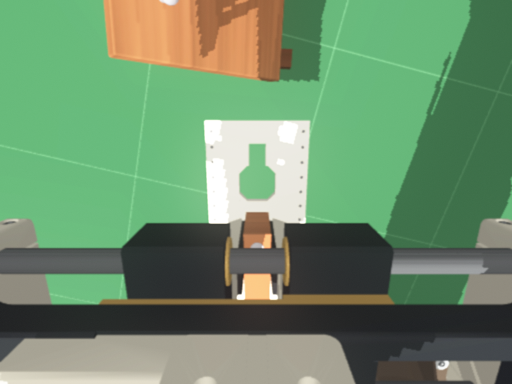

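{"api": "send_rows", "payload": {
  "rows": [
    [[0, 25, 40, 2, 0, 3, 0], [0, 55, 80, 4, 0, 6, 0], [0, 90, 120, 6, -1, 9, 0], [0, 125, 160, 8, -1, 12, 0], [0, 160, 200, 9, -2, 15, 0], [5, 195, 240, 11, -2, 18, 0], [10, 230, 280, 12, -3, 21, 0], [15, 257, 330, 14, -3, 25, 0]]
  ]
}}

```text
clock: 20.15
position: [0.5956, 0.0099, 0.1728]
ee_rot: [1.385, 0.882, -0.895]
force: [1.6, 1.8, -1.6]
width: 0.149
```

```bash
python3 - <<'E'
from h import *
p,r=ramp_tcp(0); delta(p,r,"ramp M")
E
```

```text
ramp M shift [110.6  18.7  23.6] turn [ 0.5 -0.1  0.5] |turn| 0.7 | t 20.15 pos [0.5956 0.0099 0.1728] w 0.149
```

{"api": "send_rows", "payload": {
  "rows": [
    [[0, 0, 0, 0, 0, 0, 0], [0, 4, 8, 0, 0, 0, 0], [10, 4, 8, 0, 0, 0, 0], [30, 4, 8, 0, 0, 0, 0], [50, 4, 8, 0, 0, 0, 0], [60, 4, 8, 0, 0, 0, 0], [60, 4, 8, 0, 0, 0, 0], [60, 4, 8, 0, 0, 0, 0]]
  ]
}}

```text
clock: 20.95
position: [0.6222, 0.0042, 0.1218]
ee_rot: [1.386, 0.887, -0.893]
force: [-0.8, -0.1, -1.2]
width: 0.151
```

```bash
python3 - <<'E'
from h import *
p,r=ramp_tcp(0); delta(p,r,"ramp M")
E
```

```text
ramp M shift [53.  15.7 18.4] turn [ 0.6 -0.4  0.5] |turn| 0.9 | t 20.95 pos [0.6222 0.0042 0.1218] w 0.151
```

{"api": "send_rows", "payload": {
  "rows": [
    [[5, 8, 9, 0, 0, 0, 0], [10, 16, 18, 1, 0, 0, 0], [20, 16, 18, 1, 0, 0, 0], [32, 16, 18, 1, 0, 0, 0], [42, 16, 18, 1, 0, 0, 0], [48, 16, 18, 1, 0, 0, 0], [49, 16, 18, 1, 0, 0, 0], [49, 16, 18, 1, 0, 0, 0]]
  ]
}}

```text
clock: 21.75
position: [0.6575, -0.0143, 0.0845]
ee_rot: [1.403, 0.879, -0.902]
force: [-0.5, -0.1, -1.8]
width: 0.149
```

```bash
python3 - <<'E'
from h import *
p,r=ramp_tcp(0); delta(p,r,"ramp M"); print(arm.observe()["force"])
look("wrist","w10")
E
```

```text
ramp M shift [ 4.4 -1.1  0. ] turn [-0.5 -0.4  0.5] |turn| 0.8 | t 21.75 pos [ 0.6575 -0.0143  0.0845] w 0.149
[-0.54016794 -0.08800158 -1.79816702]
```

View pics/w10.png

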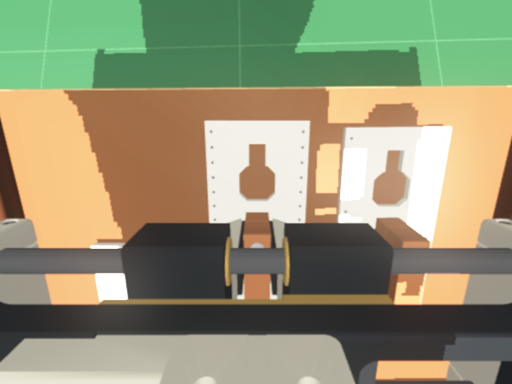

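Aligned, well clear of neighbours. Lower and release.

{"api": "send_rows", "payload": {
  "rows": [
    [[2, 0, 0, 0, 0, 0, 0], [3, 0, 0, 0, 0, 0, 0], [4, 0, 0, 0, 0, 0, 0], [4, 0, 0, 0, 0, 0, 0], [4, 0, 0, 0, 0, 0, 40], [4, 0, 0, 0, 0, 0, 40], [4, 0, 0, 0, 0, 0, 40], [4, 0, 0, 0, 0, 0, 40]]
  ]
}}

```text
clock: 22.6
position: [0.6595, -0.0147, 0.0807]
ee_rot: [1.402, 0.879, -0.902]
force: [0.1, 0.3, -0.1]
width: 0.393
```

{"api": "send_rows", "payload": {
  "rows": [
    [[0, 0, 0, 0, 0, 0, 40], [-10, 0, 0, 0, 0, 0, 40], [-35, 0, 0, 0, 0, 0, 40], [-70, 0, 0, 0, 0, 0, 40], [-110, -20, 0, 0, 0, 0, 40], [-130, -60, 0, 0, 0, 0, 40], [-140, -100, 0, 0, 0, 0, 40], [-140, -100, 0, 0, 0, 0, 40]]
  ]
}}

```text
clock: 23.4
position: [0.5029, -0.0109, 0.1638]
ee_rot: [1.402, 0.888, -0.906]
force: [1.3, 0.6, 0.1]
width: 0.4
```

```bash
python3 - <<'E'
from h import *
look("wrist","w11");look("top","t11")
E
```

```text
(no output)
```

View pics/w11.png

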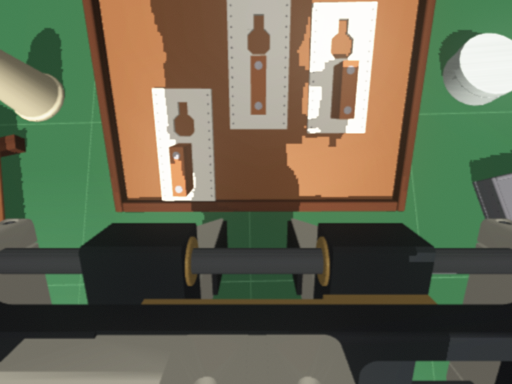

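View pics/t11.png

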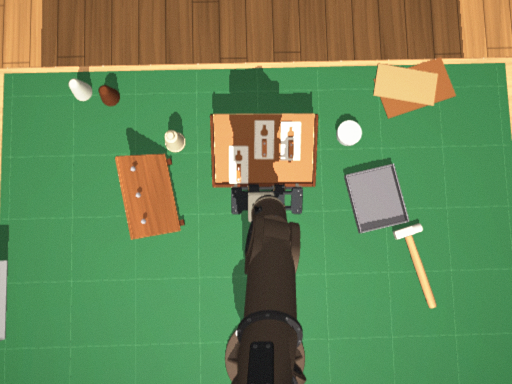

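```bash
cat >> h.py <<'E'
def rayplane(cam,uv,c,n):
    K,T=cal(cam); uv=np.atleast_2d(uv)
    d=np.stack([(uv[:,0]-K[0,2])/K[0,0],-(uv[:,1]-K[1,2])/K[1,1],-np.ones(len(uv))],1)@T[:3,:3].T
    return T[:3,3]+d*(((c-T[:3,3])@n)/(d@n))[:,None]
def on_plane(cam,im,c,ex,n,h=.007,box=None,lo=110,sat=60,amin=300):
    """white plates in plane frame (c,ex,n): centre mm, size, yaw deg"""
    ey=np.cross(n,ex)
    hsv=cv2.cvtColor(im,cv2.COLOR_RGB2HSV)
    m=((hsv[...,1]<sat)&(hsv[...,2]>lo)).astype(np.uint8)
    nn,l,s,cc=cv2.connectedComponentsWithStats(m)
    out=[]
    for i in range(1,nn):
        if s[i,4]<amin: continue
        if box is not None and not(box[0]<cc[i][0]<box[2] and box[1]<cc[i][1]<box[3]): continue
        cnt=max(cv2.findContours((l==i).astype(np.uint8),cv2.RETR_EXTERNAL,cv2.CHAIN_APPROX_NONE)[0],key=len)
        P=rayplane(cam,cnt[:,0].astype(float),c+h*n,n)-c
        q=np.stack([P@ex,P@ey],1)*1000
        (a,b),wh,ang=cv2.minAreaRect(q.astype(np.float32))
        bx=cv2.boxPoints(((a,b),wh,ang)); e=max([bx[1]-bx[0],bx[2]-bx[1]],key=np.linalg.norm); e=e*np.sign(e[0])
        out.append((cc[i].round(0),np.round([a,b],1),np.round(wh,1),round(float(np.degrees(np.arctan2(e[1],e[0]))),1)))
    return out
E
python3 - <<'E'
from h import *
for o in on_plane("wrist",cv2.imread("pics/w11.png")[:,:,::-1],ramp_c,ramp_x,ramp_n,box=(120,0,400,210)): print(*o)
for o in on_plane("top",cv2.imread("pics/t11.png")[:,:,::-1],ramp_c,ramp_x,ramp_n,box=(210,100,320,190),amin=100): print(*o)
E
```

```text
[258.  62.] [43.3 -0.5] [ 60.7 117.9] -0.6
[339.  63.] [ 39.4 -81.9] [ 61.9 121.4] -0.0
[186. 140.] [-35.6  79.6] [ 61.6 121.2] -0.9
[264. 139.] [36.9 -0.3] [ 59.1 119. ] -0.3
[290. 140.] [ 30.1 -82.6] [ 62.7 119.5] -0.3
[238. 164.] [-48.8  80.1] [ 57.  130.1] -0.6
```

```bash
python3 - <<'E'
from h import *
p,r=ramp_tcp(0); delta(p,r,"ramp M")
E
```

```text
ramp M shift [140.7  99.4   1. ] turn [-0.5 -0.5  0.5] |turn| 0.8 | t 23.5 pos [ 0.5095 -0.0111  0.1668] w 0.4
```

{"api": "send_rows", "payload": {
  "rows": [
    [[0, 40, 0, 0, 0, 0, 40], [10, 80, 1, 0, 0, 0, 40], [50, 99, 1, 0, 0, 0, 40], [80, 99, 1, 0, 0, 0, 40], [110, 99, 1, 0, 0, 0, 40], [130, 99, 1, 0, 0, 0, 40], [139, 99, 1, 0, 0, 0, 40], [139, 99, 1, 0, 0, 0, 40]]
  ]
}}

```text
clock: 24.3
position: [0.6587, -0.0164, 0.0804]
ee_rot: [1.403, 0.879, -0.904]
force: [-1.6, 0.8, 0.4]
width: 0.397
```

{"api": "send_rows", "payload": {
  "rows": [
    [[0, 0, 0, 0, 0, 0, 0], [0, 0, 0, 0, 0, 0, 0], [0, 0, 0, 0, 0, 0, 0], [0, 0, 0, 0, 0, 0, 0], [0, 0, 0, 0, 0, 0, 0], [0, 0, 0, 0, 0, 0, 0], [-15, 0, 0, 0, 0, 0, 0], [-40, 0, 0, 0, 0, 0, 0]]
  ]
}}

```text
clock: 25.1
position: [0.6403, -0.0154, 0.1169]
ee_rot: [1.402, 0.881, -0.904]
force: [0.3, 0.4, -1.5]
width: 0.147
```

```bash
python3 - <<'E'
from h import *
print(arm.observe()["joints"].round(2))
p,r=tcp_for(rack_c+(-.035)*rack_x+.0*rack_y+.07*rack_n,rack_x,rack_n); print(p); delta(p,r,"rack hover mid, screw 80 ahead")
E
```

```text
[-0.48  0.43  0.53  2.1  -0.71  0.3  -0.99]
[0.52493251 0.25480943 0.10983213]
rack hover mid, screw 80 ahead shift [ -41.5 -114.6 -267.5] turn [-87.1  54.4  10.7] |turn| 103.2 | t 25.1 pos [ 0.6403 -0.0154  0.1169] w 0.147
```

```bash
python3 - <<'E'
from h import *
from scipy.spatial.transform import Slerp
p,r=tcp_for(rack_c+(-.035)*rack_x+.0*rack_y+.07*rack_n,rack_x,rack_n)
rc=R.from_rotvec(arm.observe()["ee_rot"])
s=Slerp([0,1],R.concatenate([rc,R.from_matrix(r)]))
m=s(.5).as_matrix();print(m.round(2)); delta(np.array([.53,.13,.26]),m,"mid")
E
```

```text
[[ 0.3   0.57  0.76]
 [ 0.45  0.62 -0.64]
 [-0.84  0.53 -0.07]]
mid shift [-176.   -44.8 -144.2] turn [-43.5  27.2   5.3] |turn| 51.6 | t 25.1 pos [ 0.6403 -0.0154  0.1169] w 0.147
```

{"api": "send_rows", "payload": {
  "rows": [
    [[-35, 0, 0, 0, 0, 0, 0], [-70, 0, -15, -5, 3, 1, 0], [-105, -5, -35, -11, 7, 1, 0], [-135, -15, -60, -18, 11, 2, 0], [-155, -25, -85, -25, 15, 3, 0], [-170, -35, -110, -31, 19, 4, 0], [-176, -45, -130, -37, 23, 5, 0], [-176, -45, -144, -43, 27, 5, 0]]
  ]
}}

```text
clock: 25.9
position: [0.5281, 0.1314, 0.2612]
ee_rot: [0.973, 1.326, -0.105]
force: [0.4, -0.3, -2.1]
width: 0.145
```

```bash
python3 - <<'E'
from h import *
print(arm.observe()["joints"].round(2))
p,r=tcp_for(rack_c+(-.035)*rack_x+.0*rack_y+.07*rack_n,rack_x,rack_n); print(p); delta(p,r,"rack hover mid, screw 80 ahead")
E
```

```text
[-0.48  0.12  0.48  2.1  -0.8   0.76 -0.18]
[0.52493251 0.25480943 0.10983213]
rack hover mid, screw 80 ahead shift [182.   -5.9 -70.8] turn [-43.8  27.1   5.3] |turn| 51.7 | t 25.9 pos [0.5281 0.1314 0.2612] w 0.145
```

```bash
python3 - <<'E'
from h import *
p,r=tcp_for(rack_c+(-.035)*rack_x+.0*rack_y+.13*rack_n,rack_x,rack_n); print(p); delta(p,r,"rack hover +130")
E
```

```text
[0.53237251 0.21700943 0.15579213]
rack hover +130 shift [128.5  -0.6 -44.2] turn [-43.8  27.1   5.3] |turn| 51.7 | t 25.9 pos [0.5281 0.1314 0.2612] w 0.145
```

{"api": "send_rows", "payload": {
  "rows": [
    [[10, 0, -4, -6, 4, 1, 0], [25, 0, -10, -13, 8, 1, 0], [40, 0, -16, -20, 12, 2, 0], [55, 0, -22, -27, 16, 3, 0], [75, 0, -28, -34, 20, 4, 0], [95, 0, -34, -40, 24, 5, 0], [115, 0, -40, -44, 27, 5, 0], [128, 0, -44, -44, 27, 5, 0]]
  ]
}}

```text
clock: 26.7
position: [0.5361, 0.2158, 0.1536]
ee_rot: [0.397, 1.565, 0.687]
force: [0.0, -0.6, -1.0]
width: 0.151
```

```bash
python3 - <<'E'
from h import *
print(arm.observe()["joints"].round(2))
p,r=tcp_for(rack_c+(-.035)*rack_x+.0*rack_y+.07*rack_n,rack_x,rack_n); print(p); delta(p,r,"rack hover mid, screw 80 ahead")
look("wrist","w12")
print(finder.place_of("wrist","screw_1"),proj("wrist",[rack_c+.045*rack_x+.016*rack_n+k*rack_y for k in(.08,0,-.08)]))
E
```

```text
[-0.27  0.55  0.29  1.87 -0.94  1.14  0.77]
[0.52493251 0.25480943 0.10983213]
rack hover mid, screw 80 ahead shift [59.5  3.4 -3.5] turn [-0.1  0.   0.5] |turn| 0.5 | t 26.7 pos [0.5361 0.2158 0.1536] w 0.151
[{'xy': [253.1, 94.1], 'confidence': 0.97}, {'xy': [173.9, 92.0], 'confidence': 0.65}, {'xy': [332.8, 92.0], 'confidence': 0.59}] [[169.45349106  92.64940551]
 [253.56846932  92.02127387]
 [337.72504306  91.39283162]]
```

View pics/w12.png

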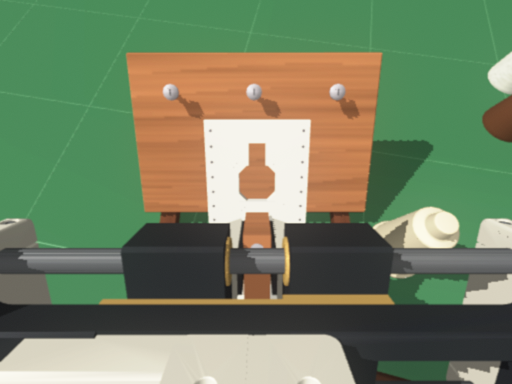

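```bash
python3 - <<'E'
from h import *
im=cv2.imread("pics/w12.png")
c=optics.get_calibration("wrist");K=c["camera_matrix"];T=c["T_tool_cam"]
g=cv2.cvtColor(im,cv2.COLOR_BGR2HSV)
m=((g[...,1]>90)).astype(np.uint8)[125:212,215:300]
n,l,s,cc=cv2.connectedComponentsWithStats(m);print(s,cc+[215,125])
def tool(u,v,x):
    d=T[:3,:3]@np.array([(u-K[0,2])/K[0,0],-(v-K[1,2])/K[1,1],-1]);o=T[:3,3];return (o+d*(x-o[0])/d[0])*1000
for x in(.003,.005):
    for uv in [(257,143),(257,183),(257,201),(257,165),(206,150),(309.5,150),(257,120)]: print(x,uv,tool(*uv,x).round(1))
cv2.imwrite("pics/w12z.png",cv2.resize(im[80:230,180:340],None,fx=4,fy=4,interpolation=cv2.INTER_NEAREST))
E
```

```text
[[   0    0   85   87 6042]
 [  25   19   35   55 1353]] [[257.08920887 166.53641178]
 [256.60162602 174.53584627]]
0.003 (257, 143) [ 3.  55.6  0.6]
0.003 (257, 183) [ 3.  32.1  0.6]
0.003 (257, 201) [ 3.  21.   0.6]
0.003 (257, 165) [ 3.  42.9  0.6]
0.003 (206, 150) [  3.   51.6 -28.7]
0.003 (309.5, 150) [ 3.  51.6 30.8]
0.003 (257, 120) [ 3.  68.3  0.6]
0.005 (257, 143) [ 5.  55.4  0.6]
0.005 (257, 183) [ 5.  31.6  0.6]
0.005 (257, 201) [ 5.  20.3  0.6]
0.005 (257, 165) [ 5.  42.6  0.6]
0.005 (206, 150) [  5.   51.4 -29. ]
0.005 (309.5, 150) [ 5.  51.3 31.1]
0.005 (257, 120) [ 5.  68.3  0.6]
```

View pics/w12z.png

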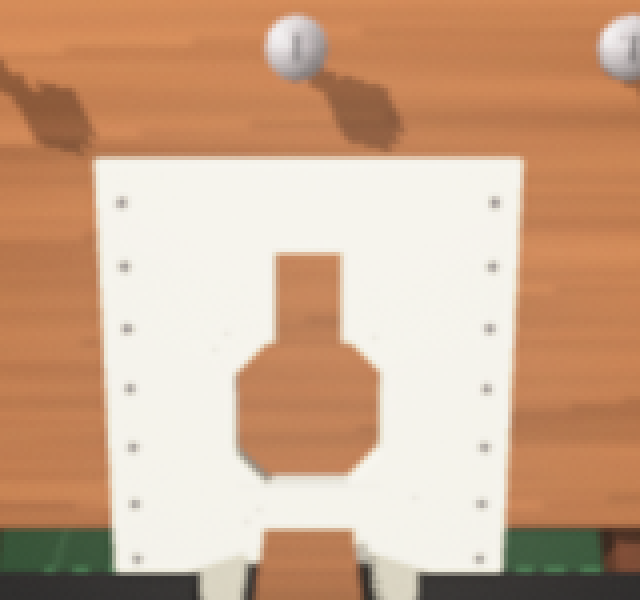

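```bash
cat >> h.py <<'E'
def hang(y,x0,h,gx=-.0086,dy=.0007):
    return tcp_for(rack_c+x0*rack_x+(y+dy)*rack_y+h*rack_n,rack_x,rack_n,gx=gx)
E
python3 - <<'E'
from h import *
im,d,W=look("wrist")
c,n,e,k=plane(W[105:205,145:195].reshape(-1,3));print("plane L",n.round(3),e,k,(c-rack_c)@rack_n*1000)
c,n,e,k=plane(W[105:205,320:360].reshape(-1,3));print("plane R",n.round(3),e,k,(c-rack_c)@rack_n*1000)
print("head depth",(W[88:97,250:259].reshape(-1,3)-rack_c)@rack_n*1000)
q=W[130:140,215:300].reshape(-1,3); st=arm.observe(); rc=R.from_rotvec(st["ee_rot"]).as_matrix()
print("plate top in tool x",np.nanmedian((q-st["position"])@rc[:,0])*1000)
p,r=hang(0,.022,.026);delta(p,r,"hover")
E
```

```text
plane L [ 0.121 -0.631  0.766] 0.0007134808790060354 4983 0.2451956200746472
plane R [ 0.123 -0.631  0.766] 0.0007236980271104129 3985 0.5466748179289646
head depth [16.39145835 14.62210646 16.6298264  16.55085079 15.42258518 16.15714696
 16.60932448 16.19475983 14.95258099 14.2446161  15.21406286 16.3231555
 17.61062686 16.49393364 16.96319821 15.10038022 14.2224107  16.86978534
 16.27248786 16.49408653 15.18394261 16.97360626 15.8184553  16.23405092
 16.50822339 17.90182896 15.71831607 15.29008531 16.51875965 17.16946348
 15.99695682 16.11038603 16.54395228 15.66648679 15.55545795 15.11324043
 15.25752258 16.18680534 16.83214771 14.7999977  15.89195478 17.16719363
 15.5507502  14.30089742 15.57631682 16.29022603 16.7513803  16.38071867
 16.20793858 16.2440414  16.88263473 16.92715286 16.32236419 16.42023092
 16.62246924 16.18823615 15.90725613 17.34641593 16.91750869 16.5668825
 15.51891344 16.12645694 16.72032477 14.78423186 16.48411144 16.75860921
 15.04865597 15.87050243 17.19833257 16.00414204 16.51406874 16.67004167
 16.18360509 16.5023443  17.27384922 15.07016946 15.49411422 16.2414352
 15.28052053 15.33068152 16.24900456]
plate top in tool x 5.622372847900913
hover shift [104.2  60.5  -3.3] turn [-0.3  0.1  0.5] |turn| 0.6 | t 26.85 pos [0.5347 0.2152 0.155 ] w 0.15
```

{"api": "send_rows", "payload": {
  "rows": [
    [[10, 20, -1, 0, 0, 0, 0], [25, 40, -2, 0, 0, 0, 0], [45, 60, -3, 0, 0, 0, 0], [65, 60, -3, 0, 0, 0, 0], [85, 60, -3, 0, 0, 0, 0], [98, 60, -3, 0, 0, 0, 0], [104, 60, -3, 0, 0, 0, 0], [104, 60, -3, 0, 0, 0, 0]]
  ]
}}

```text
clock: 27.65
position: [0.5113, 0.3246, 0.1133]
ee_rot: [0.399, 1.563, 0.685]
force: [0.0, -0.0, -1.2]
width: 0.151
```

```bash
python3 - <<'E'
from h import *
p,r=hang(0,.022,.0026);delta(p,r,"contact")
look("wrist","w13")
print(proj("wrist",[rack_c+.045*rack_x+.016*rack_n]))
im=cv2.imread("pics/w13.png")
cv2.imwrite("pics/w13z.png",cv2.resize(im[80:230,180:340],None,fx=4,fy=4,interpolation=cv2.INTER_NEAREST))
E
```

```text
contact shift [24.3  0.8 -0.8] turn [-0.3  0.2  0.5] |turn| 0.6 | t 27.65 pos [0.5113 0.3246 0.1133] w 0.151
[[254.94321818 175.76409926]]
```

View pics/w13z.png

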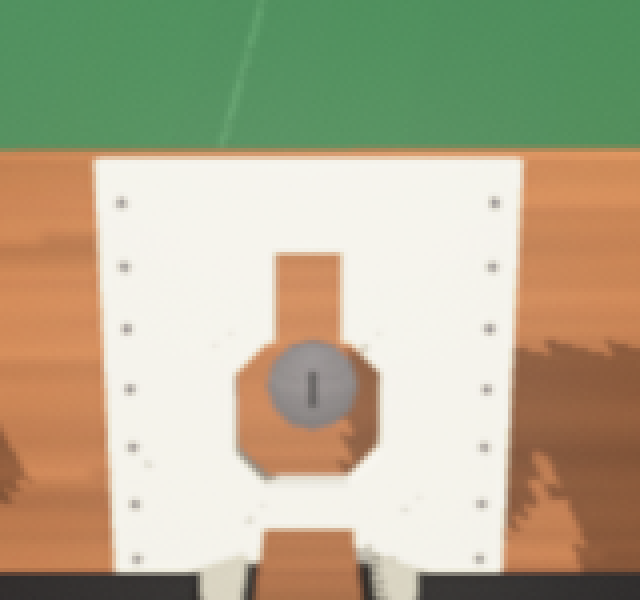

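{"api": "send_rows", "payload": {
  "rows": [
    [[5, 1, 0, 0, 0, 0, 0], [10, 1, 0, 0, 0, 0, 0], [14, 1, 0, 0, 0, 0, 0], [17, 1, 0, 0, 0, 0, 0], [19, 1, 0, 0, 0, 0, 0], [21, 1, 0, 0, 0, 0, 0], [22, 1, 0, 0, 0, 0, 0], [22, 1, 0, 0, 0, 0, 0]]
  ]
}}

```text
clock: 28.5
position: [0.5086, 0.3393, 0.0968]
ee_rot: [0.399, 1.563, 0.686]
force: [-0.9, 0.8, -0.6]
width: 0.151
```

```bash
python3 - <<'E'
from h import *
p,r=hang(0,.022,.0026);delta(p,r,"contact");p,r=hang(0,.002,.0026);delta(p,r,"hung")
look("wrist","w14")
im=cv2.imread("pics/w14.png")
cv2.imwrite("pics/w14z.png",cv2.resize(im[80:230,180:340],None,fx=4,fy=4,interpolation=cv2.INTER_NEAREST))
E
```

```text
contact shift [ 2.1 -0.2 -1. ] turn [-0.2  0.2  0.5] |turn| 0.6 | t 28.5 pos [0.5086 0.3393 0.0968] w 0.151
hung shift [  2.2 -20.2  -1. ] turn [-0.2  0.2  0.5] |turn| 0.6 | t 28.5 pos [0.5086 0.3393 0.0968] w 0.151
```

View pics/w14z.png

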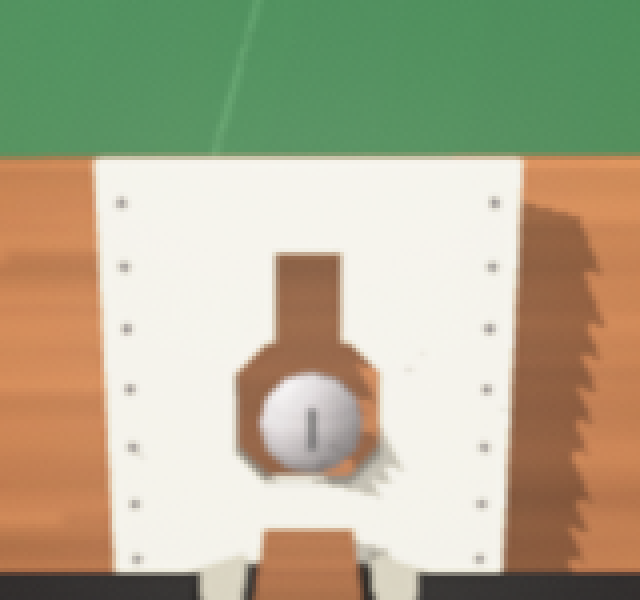

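{"api": "send_rows", "payload": {
  "rows": [
    [[1, 0, 0, 0, 0, 0, 0], [1, -3, 0, 0, 0, 0, 0], [1, -6, 0, 0, 0, 0, 0], [1, -9, 0, 0, 0, 0, 0], [1, -12, 0, 0, 0, 0, 0], [1, -15, 0, 0, 0, 0, 0], [1, -17, 0, 0, 0, 0, 0], [1, -17, 0, 0, 0, 0, 0]]
  ]
}}

```text
clock: 29.35
position: [0.5111, 0.3266, 0.085]
ee_rot: [0.399, 1.563, 0.685]
force: [0.3, -0.1, -1.3]
width: 0.151
```

```bash
python3 - <<'E'
from h import *
p,r=hang(0,.002,.0026);delta(p,r,"hung");s=arm.observe();print(R.from_rotvec(s["ee_rot"]).inv().apply(s["force"]))
look("wrist","w15")
im=cv2.imread("pics/w15.png")
cv2.imwrite("pics/w15z.png",cv2.resize(im[80:230,180:340],None,fx=4,fy=4,interpolation=cv2.INTER_NEAREST))
E
```

```text
hung shift [ 1.4 -2.7 -1. ] turn [-0.3  0.2  0.5] |turn| 0.6 | t 29.35 pos [0.5111 0.3266 0.085 ] w 0.151
[ 0.90539578 -0.92086901  0.26612829]
```

View pics/w15z.png

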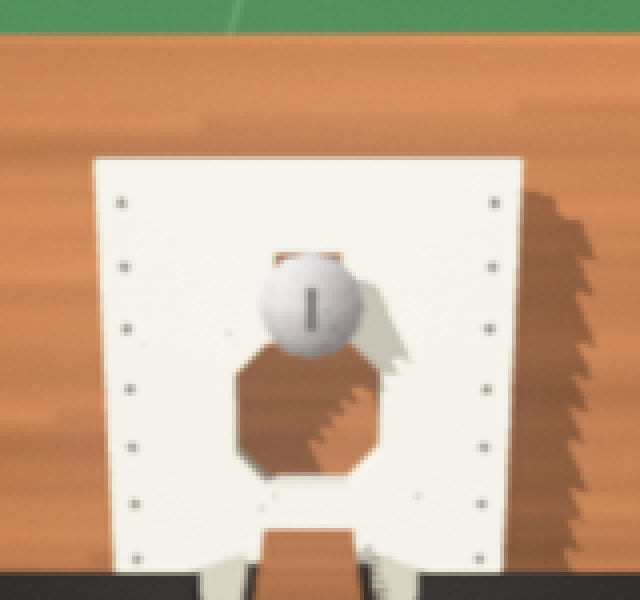

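{"api": "send_rows", "payload": {
  "rows": [
    [[0, -1, 0, 0, 0, 0, 0], [1, -2, 0, 0, 0, 0, 0], [1, -3, 0, 0, 0, 0, 0], [1, -4, 0, 0, 0, 0, 0], [1, -4, 0, 0, 0, 0, 0], [1, -4, 0, 0, 0, 0, 0], [1, -4, 0, 0, 0, 0, 0], [1, -4, 0, 0, 0, 0, 0]]
  ]
}}

```text
clock: 30.2
position: [0.5115, 0.3247, 0.082]
ee_rot: [0.399, 1.563, 0.686]
force: [0.8, 0.6, -1.4]
width: 0.147
```

```bash
python3 - <<'E'
from h import *
p,r=hang(0,.002,.0026);delta(p,r,"hung");s=arm.observe();print(R.from_rotvec(s["ee_rot"]).inv().apply(s["force"]))
E
```

```text
hung shift [ 0.3  0.7 -1. ] turn [-0.2  0.2  0.5] |turn| 0.6 | t 30.2 pos [0.5115 0.3247 0.082 ] w 0.147
[ 1.383308   -0.55316163  0.86096098]
```

Release: open to 35 %, then back out along the normal.

{"api": "send_rows", "payload": {
  "rows": [
    [[0, 0, 0, 0, 0, 0, 35], [0, 0, 0, 0, 0, 0, 35], [0, 0, 0, 0, 0, 0, 35], [0, 0, 0, 0, 0, 0, 35], [-5, 0, 0, 0, 0, 0, 35], [-20, 0, 0, 0, 0, 0, 35], [-50, 0, 0, 0, 0, 0, 35], [-90, -20, 0, 0, 0, 0, 35]]
  ]
}}

```text
clock: 31.0
position: [0.5242, 0.2549, 0.1408]
ee_rot: [0.397, 1.564, 0.691]
force: [0.8, -0.2, 0.1]
width: 0.35
```

```bash
python3 - <<'E'
from h import *
im,d,W=look("wrist","w16")
for o in on_plane("wrist",im,rack_c,rack_x,rack_n,lo=130): print(*o)
look("top","t16")
cv2.imwrite("pics/t16z.png",cv2.resize(cv2.imread("pics/t16.png")[100:290,100:420],None,fx=2.5,fy=2.5,interpolation=cv2.INTER_CUBIC))
E
```

```text
[258. 167.] [-20.3  -5. ] [110.1 147.8] -1.4
[495. 234.] [ -81.6 -250.9] [39.7 34.9] 89.4
[ 55. 257.] [-103.   208.8] [71.  12.8] 89.3
[267. 258.] [-106.5  -14. ] [102.6  14.1] 87.9
[475. 259.] [-110.6 -234.4] [80.6 11.9] 89.3
[464. 290.] [-147.1 -234.3] [105.5  39.3] 89.1
[179. 360.] [-238.1   91.3] [429.   73.1] 88.8
[478. 375.] [-267.5 -264.4] [64. 28.] 83.8
```

View pics/w16.png

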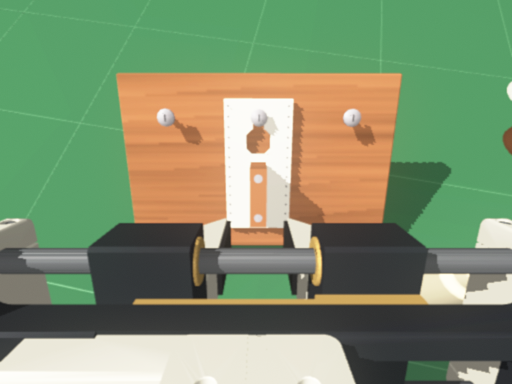

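View pics/t16z.png

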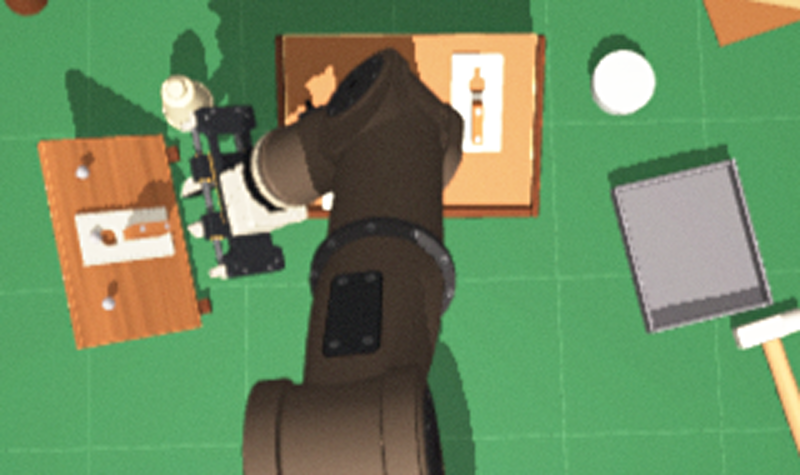

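```bash
python3 - <<'E'
from h import *
m=np.array([[.3,.57,.76],[.45,.62,-.64],[-.84,.53,-.07]]);u,_,v=np.linalg.svd(m);m=u@v
delta(np.array([.53,.13,.26]),m,"mid")
E
```

```text
mid shift [-164.5  -13.8  -19.8] turn [ 43.3 -26.2  -4.7] |turn| 50.8 | t 31.1 pos [0.5294 0.2465 0.1414] w 0.352
```

{"api": "send_rows", "payload": {
  "rows": [
    [[-35, 0, 0, 0, 0, 0, 40], [-70, -3, -3, 4, -2, 0, 40], [-100, -6, -6, 10, -6, -1, 40], [-125, -9, -10, 18, -11, -2, 40], [-145, -12, -14, 25, -15, -3, 40], [-160, -14, -18, 32, -20, -4, 40], [-164, -14, -20, 38, -24, -5, 40], [-164, -14, -20, 43, -26, -5, 40]]
  ]
}}

```text
clock: 31.9
position: [0.5267, 0.1355, 0.2583]
ee_rot: [0.966, 1.334, -0.098]
force: [0.0, 0.3, 0.6]
width: 0.399
```

```bash
python3 - <<'E'
from h import *
p,r=ramp_tcp(-.082,x=.037);delta(p+.1*ramp_n,r,"above A")
E
```

```text
above A shift [  -5.1 -139.6  222.4] turn [ 43.2 -28.2  -4.8] |turn| 51.8 | t 31.9 pos [0.5267 0.1355 0.2583] w 0.399
```

{"api": "send_rows", "payload": {
  "rows": [
    [[0, -15, 27, 5, -3, 0, 40], [0, -32, 55, 11, -7, -1, 40], [0, -50, 83, 17, -11, -2, 40], [0, -68, 110, 23, -15, -3, 40], [0, -86, 138, 28, -18, -3, 40], [0, -104, 166, 33, -22, -4, 40], [-5, -124, 194, 38, -25, -5, 40], [-5, -142, 222, 43, -28, -5, 40]]
  ]
}}

```text
clock: 32.7
position: [0.6172, -0.0971, 0.1694]
ee_rot: [1.388, 0.877, -0.895]
force: [0.2, 0.6, -0.0]
width: 0.401
```

```bash
python3 - <<'E'
from h import *
p,r=ramp_tcp(-.082,x=.0325);delta(p,r,"A")
look("wrist","w17")
o=ramp_c+.0325*ramp_x-.082*ramp_y+.007*ramp_n
print(proj("wrist",[o+a*ramp_x+b*ramp_y for a,b in((.06,.03),(.06,-.03),(.047,0))]))
E
```

```text
A shift [97.8 -3.9 -1.4] turn [ 0.4 -0.   0.2] |turn| 0.4 | t 32.7 pos [ 0.6172 -0.0971  0.1694] w 0.401
[[217.5397157  122.45083141]
 [284.63866171 122.36001357]
 [251.20501613 137.16926539]]
```

View pics/w17.png

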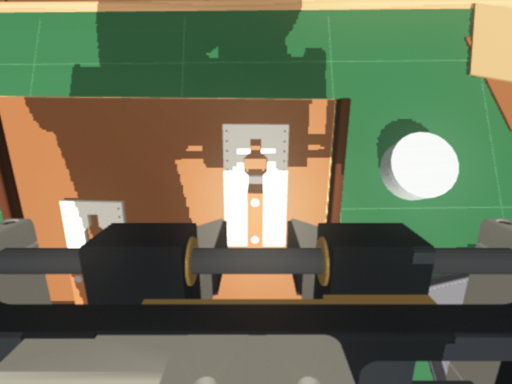

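```bash
python3 - <<'E'
from h import *
p,r=ramp_tcp(-.082,x=.0325);delta(p,r,"A")
o=ramp_c+.0325*ramp_x-.082*ramp_y+.007*ramp_n
look("wrist")
print(proj("wrist",[o+a*ramp_x+b*ramp_y for a,b in((.06,.03),(.06,-.03),(.047,0))]))
E
```

```text
A shift [96.2 -4.3 -5.3] turn [-0.   0.3  0.2] |turn| 0.4 | t 32.75 pos [ 0.6181 -0.1005  0.1681] w 0.402
[[220.67475453 121.13053508]
 [287.71051676 121.45784068]
 [254.17295266 136.05930194]]
```

{"api": "send_rows", "payload": {
  "rows": [
    [[0, 0, 0, 0, 0, 0, 40], [10, -2, 0, 0, 0, 0, 40], [25, -4, 0, 0, 0, 0, 40], [40, -4, 0, 0, 0, 0, 40], [50, -4, 0, 0, 0, 0, 40], [50, -4, 0, 0, 0, 0, 40], [50, -4, 0, 0, 0, 0, 40], [50, -4, 0, 0, 0, 0, 40]]
  ]
}}

```text
clock: 33.6
position: [0.6341, -0.0954, 0.1225]
ee_rot: [1.385, 0.88, -0.89]
force: [-0.4, 0.2, -0.7]
width: 0.403
```

```bash
python3 - <<'E'
from h import *
p,r=ramp_tcp(-.082,x=.0325);delta(p,r,"A")
o=ramp_c+.0325*ramp_x-.082*ramp_y+.007*ramp_n
look("wrist","w18")
print(proj("wrist",[o+a*ramp_x+b*ramp_y for a,b in((.06,.03),(.06,-.03),(.047,0))]))
E
```

```text
A shift [48.1  0.4  0.7] turn [ 0.6 -0.2  0.2] |turn| 0.7 | t 33.6 pos [ 0.6341 -0.0954  0.1225] w 0.403
[[217.70544746 116.9725137 ]
 [300.70582097 117.81812652]
 [258.99134889 135.68546257]]
```

View pics/w18.png

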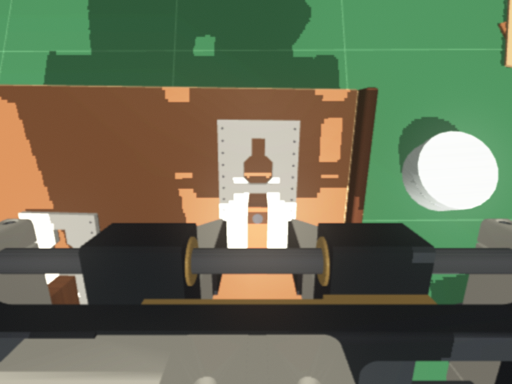

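{"api": "send_rows", "payload": {
  "rows": [
    [[10, -1, 0, 0, 0, 0, 40], [25, -1, 0, 0, 0, 0, 40], [36, -1, 0, 0, 0, 0, 40], [42, -1, 0, 0, 0, 0, 40], [46, -1, 0, 0, 0, 0, 40], [46, -1, 0, 0, 0, 0, 40], [46, -1, 0, 0, 0, 0, 0], [46, -1, 0, 0, 0, 0, 0]]
  ]
}}

```text
clock: 34.45
position: [0.6525, -0.0958, 0.0798]
ee_rot: [1.385, 0.88, -0.891]
force: [0.3, 0.1, 0.4]
width: 0.274
```

{"api": "send_rows", "payload": {
  "rows": [
    [[0, 0, 0, 0, 0, 0, 0], [0, 0, 0, 0, 0, 0, 0], [0, 0, 0, 0, 0, 0, 0], [0, 0, 0, 0, 0, 0, 0], [-15, 0, 0, 0, 0, 0, 0], [-40, 0, 0, 0, 0, 0, 0], [-75, 0, 0, 0, 0, 0, 0], [-110, 0, 0, 0, 0, 0, 0]]
  ]
}}

```text
clock: 35.25
position: [0.6052, -0.0954, 0.1794]
ee_rot: [1.384, 0.882, -0.894]
force: [1.2, 0.1, 0.0]
width: 0.149
```

```bash
python3 - <<'E'
from h import *
m=np.array([[.3,.57,.76],[.45,.62,-.64],[-.84,.53,-.07]]);u,_,v=np.linalg.svd(m);m=u@v
delta(np.array([.50,.12,.26]),m,"mid")
E
```

```text
mid shift [-118.2  -63.3 -214.4] turn [-42.4  27.5   5.6] |turn| 50.8 | t 35.25 pos [ 0.6052 -0.0954  0.1794] w 0.149
```

{"api": "send_rows", "payload": {
  "rows": [
    [[-30, -3, -20, -3, 2, 0, 0], [-55, -8, -45, -8, 5, 1, 0], [-75, -15, -75, -14, 9, 1, 0], [-95, -25, -105, -20, 13, 2, 0], [-105, -35, -135, -26, 17, 3, 0], [-112, -45, -165, -32, 21, 4, 0], [-118, -55, -190, -37, 24, 5, 0], [-118, -63, -214, -42, 27, 6, 0]]
  ]
}}

```text
clock: 36.05
position: [0.5004, 0.1206, 0.2601]
ee_rot: [0.974, 1.312, -0.1]
force: [-0.1, 0.1, -1.9]
width: 0.152
```

```bash
python3 - <<'E'
from h import *
p,r=hang(.08,-.035,.13);print(p);delta(p,r,"hover screw1")
E
```

```text
[0.45318761 0.20173704 0.15604973]
hover screw1 shift [108.9 -33.1 -81.8] turn [-43.4  27.9   5. ] |turn| 51.8 | t 36.05 pos [0.5004 0.1206 0.2601] w 0.152
```

{"api": "send_rows", "payload": {
  "rows": [
    [[8, -4, -10, -6, 4, 1, 0], [20, -8, -20, -13, 8, 1, 0], [35, -12, -30, -20, 12, 2, 0], [50, -17, -42, -27, 16, 3, 0], [65, -21, -54, -34, 20, 4, 0], [80, -26, -66, -40, 24, 5, 0], [95, -30, -76, -43, 28, 5, 0], [109, -33, -82, -43, 28, 5, 0]]
  ]
}}

```text
clock: 36.85
position: [0.455, 0.2014, 0.1538]
ee_rot: [0.409, 1.569, 0.689]
force: [-0.2, -0.3, -1.4]
width: 0.152
```

```bash
python3 - <<'E'
from h import *
im,d,W=look("wrist","w19")
p,r=hang(.08,.022,.026);delta(p,r,"hover over")
print(proj("wrist",[rack_c+.045*rack_x+.016*rack_n+k*rack_y for k in(.08,0,-.08)]))
q=W[130:140,225:290].reshape(-1,3); st=arm.observe(); rc=R.from_rotvec(st["ee_rot"]).as_matrix()
print("plate top in tool x",np.nanmedian((q-st["position"])@rc[:,0])*1000)
cv2.imwrite("pics/w19z.png",cv2.resize(cv2.imread("pics/w19.png")[80:230,180:340],None,fx=4,fy=4,interpolation=cv2.INTER_NEAREST))
E
```

```text
hover over shift [100.6  58.8  -0.7] turn [-0.7 -0.2 -0. ] |turn| 0.8 | t 36.9 pos [0.4532 0.2025 0.1523] w 0.146
[[255.83959756  93.85374197]
 [340.55859756  92.58005604]
 [425.59094256  91.30165921]]
plate top in tool x 1.5687021944980155
```

View pics/w19z.png

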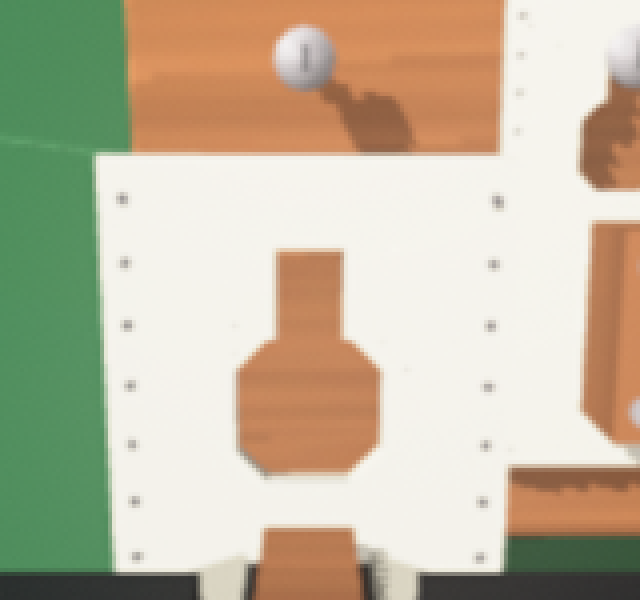

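{"api": "send_rows", "payload": {
  "rows": [
    [[10, 20, 0, 0, 0, 0, 0], [25, 40, -1, -1, 0, 0, 0], [45, 58, -1, -1, 0, 0, 0], [65, 58, -1, -1, 0, 0, 0], [82, 58, -1, -1, 0, 0, 0], [94, 58, -1, -1, 0, 0, 0], [99, 58, -1, -1, 0, 0, 0], [99, 58, -1, -1, 0, 0, 0]]
  ]
}}

```text
clock: 37.7
position: [0.4326, 0.3069, 0.1167]
ee_rot: [0.398, 1.561, 0.701]
force: [-0.9, 0.1, -1.6]
width: 0.146
```

```bash
python3 - <<'E'
from h import *
p,r=hang(.08,.022,.0);delta(p,r,"contact")
im,d,W=look("wrist","w20")
q=W[130:140,225:290].reshape(-1,3); st=arm.observe(); rc=R.from_rotvec(st["ee_rot"]).as_matrix()
print("plate top in tool x",np.nanmedian((q-st["position"])@rc[:,0])*1000, "above face",np.nanmedian((q-rack_c)@rack_n)*1000)
cv2.imwrite("pics/w20z.png",cv2.resize(cv2.imread("pics/w20.png")[80:230,180:340],None,fx=4,fy=4,interpolation=cv2.INTER_NEAREST))
E
```

```text
contact shift [31.   0.1 -0.1] turn [ 0.3 -0.  -0. ] |turn| 0.3 | t 37.7 pos [0.4326 0.3069 0.1167] w 0.146
plate top in tool x 4.233398006642141 above face 37.28833265938185
```

View pics/w20z.png

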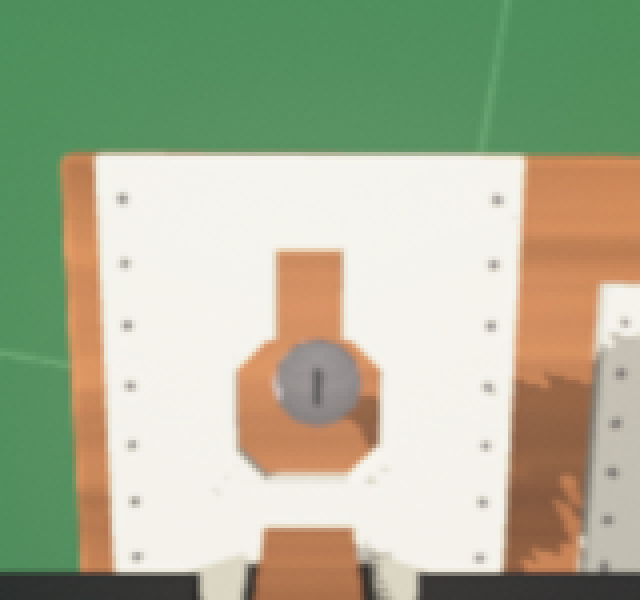

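{"api": "send_rows", "payload": {
  "rows": [
    [[6, 0, 1, 0, 0, 0, 0], [11, 0, 1, 0, 0, 0, 0], [15, 0, 1, 0, 0, 0, 0], [19, 0, 1, 0, 0, 0, 0], [22, 0, 1, 0, 0, 0, 0], [24, 0, 1, 0, 0, 0, 0], [26, 0, 1, 0, 0, 0, 0], [26, 0, 1, 0, 0, 0, 0]]
  ]
}}

```text
clock: 38.55
position: [0.4306, 0.3237, 0.0968]
ee_rot: [0.398, 1.561, 0.702]
force: [0.2, 0.3, -1.1]
width: 0.153
```

```bash
python3 - <<'E'
from h import *
p,r=hang(.08,.022,.0);delta(p,r,"contact")
im,d,W=look("wrist","w21")
q=W[130:140,225:290].reshape(-1,3); st=arm.observe(); rc=R.from_rotvec(st["ee_rot"]).as_matrix()
print("plate top in tool x",np.nanmedian((q-st["position"])@rc[:,0])*1000, "above face",np.nanmedian((q-rack_c)@rack_n)*1000)
cv2.imwrite("pics/w21z.png",cv2.resize(cv2.imread("pics/w21.png")[80:230,180:340],None,fx=4,fy=4,interpolation=cv2.INTER_NEAREST))
E
```

```text
contact shift [ 4.9 -0.  -1.4] turn [ 0.4 -0.  -0.1] |turn| 0.4 | t 38.55 pos [0.4306 0.3237 0.0968] w 0.153
plate top in tool x 3.9327541431468713 above face 11.187173709729434
```

View pics/w21z.png

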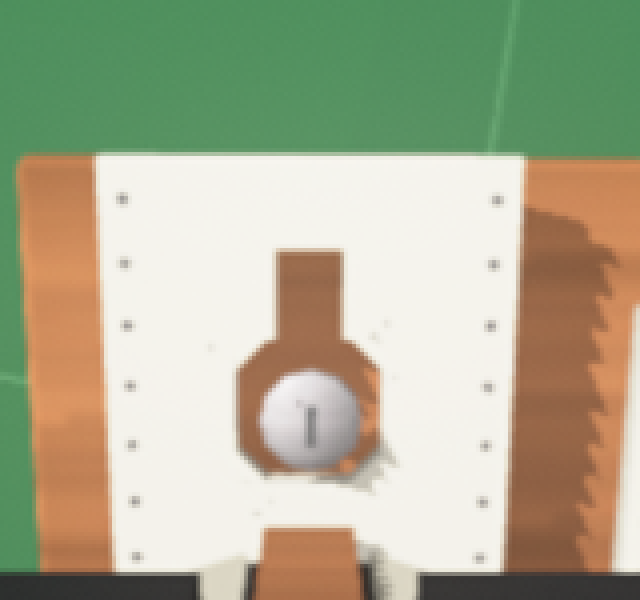

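Head is through and centred. Lower 3 mm more, slide 17 mm down.

{"api": "send_rows", "payload": {
  "rows": [
    [[2, 0, 0, 0, 0, 0, 0], [3, 0, 0, 0, 0, 0, 0], [3, -4, 0, 0, 0, 0, 0], [3, -8, 0, 0, 0, 0, 0], [3, -12, 0, 0, 0, 0, 0], [3, -15, 0, 0, 0, 0, 0], [3, -18, 0, 0, 0, 0, 0], [3, -18, 0, 0, 0, 0, 0]]
  ]
}}

```text
clock: 39.4
position: [0.4332, 0.3115, 0.0828]
ee_rot: [0.398, 1.561, 0.701]
force: [1.0, -0.3, -0.3]
width: 0.148
```

```bash
python3 - <<'E'
from h import *
p,r=hang(.08,.002,.0);delta(p,r,"hung")
im,d,W=look("wrist","w22")
s=arm.observe();print(R.from_rotvec(s["ee_rot"]).inv().apply(s["force"]))
q=W[130:140,225:290].reshape(-1,3); print("above face",np.nanmedian((q-rack_c)@rack_n)*1000)
cv2.imwrite("pics/w22z.png",cv2.resize(cv2.imread("pics/w22.png")[80:230,180:340],None,fx=4,fy=4,interpolation=cv2.INTER_NEAREST))
E
```

```text
hung shift [ 2.1 -1.5 -1.6] turn [ 0.3 -0.  -0. ] |turn| 0.3 | t 39.4 pos [0.4332 0.3115 0.0828] w 0.148
[ 1.21534882 -1.00706805 -0.52933441]
above face 8.44647118046295
```

View pics/w22z.png

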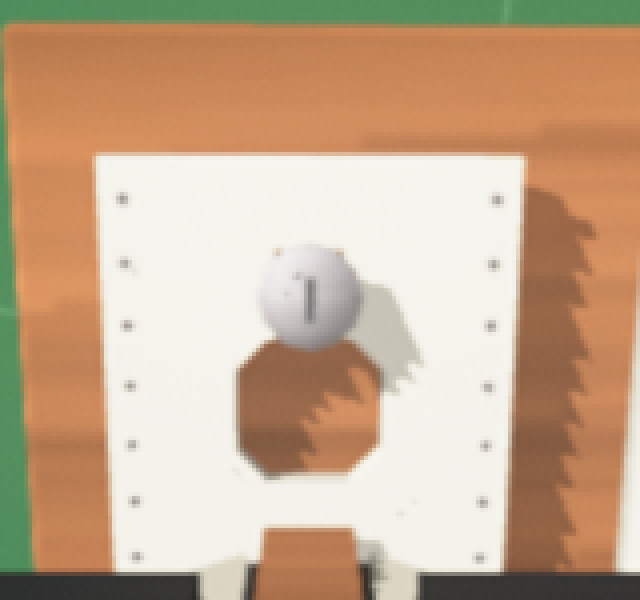

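{"api": "send_rows", "payload": {
  "rows": [
    [[0, -1, 0, 0, 0, 0, 0], [1, -2, 0, 0, 0, 0, 0], [1, -3, 0, 0, 0, 0, 0], [1, -3, 0, 0, 0, 0, 0], [1, -3, 0, 0, 0, 0, 0], [1, -3, 0, 0, 0, 0, 0], [1, -3, 0, 0, 0, 0, 0], [1, -3, 0, 0, 0, 0, 0]]
  ]
}}

```text
clock: 40.25
position: [0.4336, 0.3108, 0.0812]
ee_rot: [0.399, 1.56, 0.703]
force: [-0.5, -2.2, 5.8]
width: 0.149
```

{"api": "send_rows", "payload": {
  "rows": [
    [[0, 0, 0, 0, 0, 0, 35], [0, 0, 0, 0, 0, 0, 35], [0, 0, 0, 0, 0, 0, 35], [0, 0, 0, 0, 0, 0, 35], [-5, 0, 0, 0, 0, 0, 35], [-20, 0, 0, 0, 0, 0, 35], [-50, 0, 0, 0, 0, 0, 35], [-90, -20, 0, 0, 0, 0, 35]]
  ]
}}

```text
clock: 41.05
position: [0.4465, 0.2401, 0.1377]
ee_rot: [0.396, 1.563, 0.707]
force: [1.0, 0.4, -0.3]
width: 0.351
```

```bash
python3 - <<'E'
from h import *
im,d,W=look("wrist","w23")
m=np.array([[.3,.57,.76],[.45,.62,-.64],[-.84,.53,-.07]]);u,_,v=np.linalg.svd(m);m=u@v
delta(np.array([.48,.10,.26]),m,"mid")
E
```

```text
mid shift [-178.7  -26.2    4.1] turn [ 43.8 -26.8  -5.3] |turn| 51.6 | t 41.1 pos [0.451  0.2314 0.1394] w 0.349
```

View pics/w23.png

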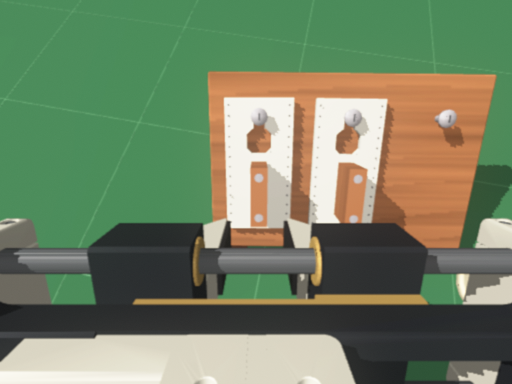

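{"api": "send_rows", "payload": {
  "rows": [
    [[-35, 0, 0, 0, 0, 0, 40], [-70, -5, 0, 4, -2, 0, 40], [-100, -10, 1, 10, -6, -1, 40], [-130, -15, 2, 18, -11, -2, 40], [-150, -20, 3, 25, -15, -3, 40], [-170, -24, 4, 32, -20, -4, 40], [-178, -26, 4, 38, -24, -5, 40], [-178, -26, 4, 43, -27, -5, 40]]
  ]
}}

```text
clock: 41.9
position: [0.4783, 0.1064, 0.2575]
ee_rot: [0.972, 1.32, -0.088]
force: [-0.3, 0.9, -1.3]
width: 0.397
```

```bash
python3 - <<'E'
from h import *
p,r=ramp_tcp(.08,x=-.043);delta(p+.08*ramp_n,r,"above B")
E
```

```text
above B shift [121.  -55.9  93.2] turn [ 43.2 -28.1  -5.8] |turn| 51.8 | t 41.9 pos [0.4783 0.1064 0.2575] w 0.397
```

{"api": "send_rows", "payload": {
  "rows": [
    [[10, -6, 10, 6, -4, -1, 40], [25, -12, 22, 12, -8, -2, 40], [40, -19, 34, 18, -12, -2, 40], [55, -26, 46, 25, -16, -3, 40], [70, -33, 58, 31, -20, -4, 40], [85, -40, 70, 36, -24, -5, 40], [100, -48, 82, 43, -28, -6, 40], [121, -56, 93, 43, -28, -6, 40]]
  ]
}}

```text
clock: 42.7
position: [0.5556, 0.0758, 0.1183]
ee_rot: [1.38, 0.88, -0.887]
force: [0.6, 1.5, -0.2]
width: 0.403
```

{"api": "send_rows", "payload": {
  "rows": [
    [[0, 0, 0, 0, 0, 0, 40], [0, 0, 0, 0, 0, 0, 40], [0, 0, 0, 0, 0, 0, 40], [0, 0, 0, 0, 0, 0, 40], [0, 0, 0, 0, 0, 0, 40], [0, 0, 0, 0, 0, 0, 40], [0, 0, 0, 0, 0, 0, 40], [0, 0, 0, 0, 0, 0, 40]]
  ]
}}

```text
clock: 43.5
position: [0.5546, 0.0692, 0.1181]
ee_rot: [1.384, 0.88, -0.892]
force: [-0.2, -0.1, 0.4]
width: 0.401
```

```bash
python3 - <<'E'
from h import *
p,r=ramp_tcp(.08,x=-.043);delta(p,r,"B")
look("wrist","w24")
o=ramp_c-.043*ramp_x+.08*ramp_y+.007*ramp_n
print(proj("wrist",[o+a*ramp_x+b*ramp_y for a,b in((.06,.03),(.06,-.03),(.047,0))]))
E
```

```text
B shift [79.   1.6  1.9] turn [ 0.6 -0.1  0.3] |turn| 0.7 | t 43.5 pos [0.5546 0.0692 0.1181] w 0.401
[[224.06006989 115.1744631 ]
 [296.47070559 115.93240284]
 [260.06294595 131.57125958]]
```

View pics/w24.png

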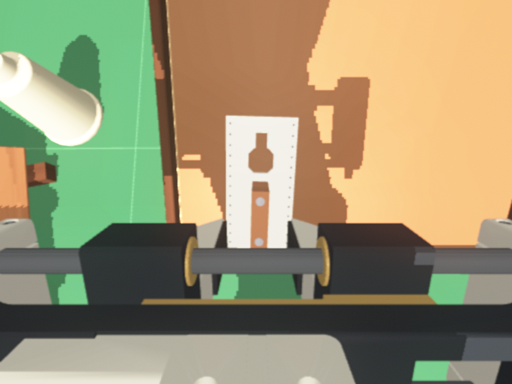

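{"api": "send_rows", "payload": {
  "rows": [
    [[15, 1, 2, 0, 0, 0, 40], [35, 1, 3, 0, 0, 0, 40], [52, 1, 3, 0, 0, 0, 40], [65, 1, 3, 0, 0, 0, 40], [73, 1, 3, 0, 0, 0, 40], [77, 1, 3, 0, 0, 0, 40], [77, 1, 3, 0, 0, 0, 0], [77, 1, 3, 0, 0, 0, 0]]
  ]
}}

```text
clock: 44.35
position: [0.5892, 0.0663, 0.0522]
ee_rot: [1.386, 0.883, -0.899]
force: [0.1, -0.1, 0.4]
width: 0.271
```

{"api": "send_rows", "payload": {
  "rows": [
    [[0, 0, 0, 0, 0, 0, 0], [0, 0, 0, 0, 0, 0, 0], [0, 0, 0, 0, 0, 0, 0], [0, 0, 0, 0, 0, 0, 0], [-15, 0, 0, 0, 0, 0, 0], [-40, 0, 0, 0, 0, 0, 0], [-75, 0, 0, 0, 0, 0, 0], [-110, 0, 0, 0, 0, 0, 0]]
  ]
}}

```text
clock: 45.15
position: [0.546, 0.067, 0.147]
ee_rot: [1.381, 0.884, -0.898]
force: [0.6, 0.2, -1.1]
width: 0.153
```

```bash
python3 - <<'E'
from h import *
print(arm.observe()["joints"].round(2))
tx=yawdir(11.6); p,r=tcp_for(np.array([.484,-.370,.005]),tx,Z); delta(p+[0,0,.12],r,"tray hover")
p0=np.array([.5,-.1,.24]);delta(p0,r,"mid")
look("wrist","w25")
E
```

```text
[-1.18  0.39  1.15  2.28 -0.88  0.38 -0.94]
tray hover shift [-15.3 -67.2 439.3] turn [-11.8   2.8 -24.2] |turn| 27.1 | t 45.15 pos [0.546 0.067 0.147] w 0.153
mid shift [-102.6   -2.8  167.7] turn [-11.8   2.8 -24.2] |turn| 27.1 | t 45.15 pos [0.546 0.067 0.147] w 0.153
```

View pics/w25.png

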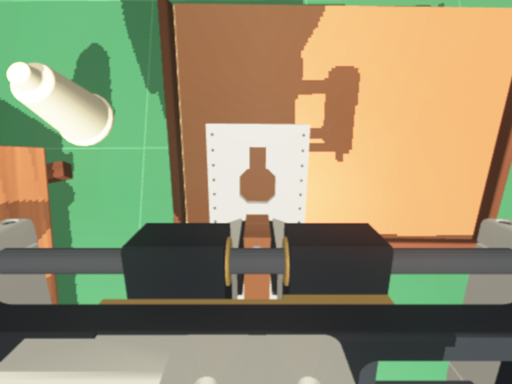

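{"api": "send_rows", "payload": {
  "rows": [
    [[-20, 0, 15, -1, 0, -2, 0], [-45, 0, 35, -2, 0, -5, 0], [-65, -1, 55, -4, 1, -8, 0], [-80, -1, 80, -6, 1, -12, 0], [-90, -2, 105, -8, 2, -16, 0], [-98, -3, 130, -10, 2, -20, 0], [-103, -3, 150, -12, 3, -24, 0], [-103, -3, 168, -12, 3, -24, 0]]
  ]
}}

```text
clock: 46.0
position: [0.5022, -0.1008, 0.2401]
ee_rot: [1.057, 1.3, -1.049]
force: [-0.4, -0.3, -1.6]
width: 0.148
```

```bash
python3 - <<'E'
from h import *
print(arm.observe()["joints"].round(2))
tx=yawdir(11.6); p,r=tcp_for(np.array([.484,-.370,.005]),tx,Z); delta(p+[0,0,.12],r,"tray hover")
E
```

```text
[-0.74  0.38  1.14  1.88 -0.39  1.12 -0.82]
tray hover shift [104.1 -83.4 259.6] turn [ 0.4 -0.1 -0.2] |turn| 0.5 | t 46.0 pos [ 0.5022 -0.1008  0.2401] w 0.148
```

{"api": "send_rows", "payload": {
  "rows": [
    [[5, -12, 38, 0, 0, 0, 0], [15, -24, 76, 0, 0, 0, 0], [30, -36, 114, 0, 0, 0, 0], [45, -48, 152, 0, 0, 0, 0], [60, -60, 190, 0, 0, 0, 0], [75, -72, 225, 0, 0, 0, 0], [90, -83, 259, 0, 0, 0, 0], [104, -83, 259, 0, 0, 0, 0]]
  ]
}}

```text
clock: 46.8
position: [0.4715, -0.3759, 0.1344]
ee_rot: [1.061, 1.293, -1.056]
force: [-0.8, -1.2, -1.4]
width: 0.153
```

{"api": "send_rows", "payload": {
  "rows": [
    [[0, 0, 0, 0, 0, 0, 0], [0, 0, 0, 0, 0, 0, 0], [0, 0, 0, 0, 0, 0, 0], [0, 0, 0, 0, 0, 0, 0], [0, 0, 0, 0, 0, 0, 0], [0, 0, 0, 0, 0, 0, 0], [0, 0, 0, 0, 0, 0, 0], [0, 0, 0, 0, 0, 0, 0]]
  ]
}}

```text
clock: 47.6
position: [0.4739, -0.3702, 0.1349]
ee_rot: [1.058, 1.299, -1.049]
force: [-0.3, -0.4, -0.8]
width: 0.145
```

```bash
python3 - <<'E'
from h import *
tx=yawdir(11.6); p,r=tcp_for(np.array([.484,-.370,.005]),tx,Z); delta(p,r,"tray")
im,d,W=look("wrist","w26")
q=W[130:138,215:300].reshape(-1,3);print("plate top z",np.nanmedian(q[:,2]))
E
```

```text
tray shift [119.9   0.3   2.1] turn [ 0.3 -0.1 -0.3] |turn| 0.5 | t 47.6 pos [ 0.4739 -0.3702  0.1349] w 0.145
plate top z 0.12836222300662664
```

View pics/w26.png

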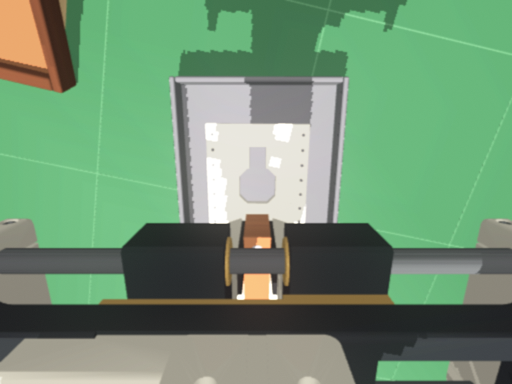

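{"api": "send_rows", "payload": {
  "rows": [
    [[25, 0, 1, 0, 0, 0, 0], [50, 0, 1, 0, 0, 0, 0], [75, 0, 1, 0, 0, 0, 0], [93, 0, 1, 0, 0, 0, 0], [105, 0, 1, 0, 0, 0, 0], [111, 0, 1, 0, 0, 0, 0], [114, 0, 1, 0, 0, 0, 0], [114, 0, 1, 0, 0, 0, 0]]
  ]
}}

```text
clock: 48.45
position: [0.4748, -0.3712, 0.0211]
ee_rot: [1.058, 1.298, -1.049]
force: [-0.1, -0.3, -1.5]
width: 0.151
```

{"api": "send_rows", "payload": {
  "rows": [
    [[1, 0, 0, 0, 0, 0, 0], [2, 0, 0, 0, 0, 0, 0], [3, 0, 0, 0, 0, 0, 0], [3, 0, 0, 0, 0, 0, 0], [3, 0, 0, 0, 0, 0, 40], [3, 0, 0, 0, 0, 0, 40], [3, 0, 0, 0, 0, 0, 40], [3, 0, 0, 0, 0, 0, 40]]
  ]
}}

```text
clock: 49.25
position: [0.4746, -0.3709, 0.0178]
ee_rot: [1.058, 1.299, -1.049]
force: [-0.9, -0.0, -0.2]
width: 0.394
```

{"api": "send_rows", "payload": {
  "rows": [
    [[0, 0, 0, 0, 0, 0, 40], [-10, 0, 0, 0, 0, 0, 40], [-35, 0, 0, 0, 0, 0, 40], [-70, 0, 0, 0, 0, 0, 40], [-110, 0, 0, 0, 0, 0, 40], [-150, 0, 0, 0, 0, 0, 40], [-190, -60, 0, 0, 0, 0, 40], [-200, -110, 0, 0, 0, 0, 40]]
  ]
}}

```text
clock: 50.05
position: [0.3871, -0.3908, 0.2133]
ee_rot: [1.055, 1.296, -1.047]
force: [-0.3, -1.8, 0.6]
width: 0.4
```

{"api": "send_rows", "payload": {
  "rows": [
    [[0, -30, 0, 0, 0, 0, 40], [0, -40, 0, 0, 0, 0, 40], [0, -40, 0, 0, 0, 0, 40], [0, -40, 0, 0, 0, 0, 40], [0, -40, 0, 0, 0, 0, 40], [0, -40, 0, 0, 0, 0, 40], [0, -40, 0, 0, 0, 0, 40], [0, -40, 0, 0, 0, 0, 40]]
  ]
}}

```text
clock: 50.85
position: [0.3477, -0.3981, 0.2101]
ee_rot: [1.058, 1.299, -1.049]
force: [-0.0, -0.2, 0.2]
width: 0.399
```

```bash
python3 - <<'E'
from h import *
im,d,W=look("wrist","w27");look("side","s27");im,d,W=look("top","t27")
cv2.imwrite("pics/t27z.png",cv2.resize(cv2.imread("pics/t27.png")[100:290,100:420],None,fx=2.5,fy=2.5,interpolation=cv2.INTER_CUBIC))
tx=yawdir(11.6)
for o in on_plane("top",im,np.array([.484,-.37,.005]),tx,Z,box=(340,150,410,240),amin=150): print("tray",*o)
for o in on_plane("top",im,rack_c,rack_x,rack_n,box=(110,150,185,240),amin=150): print("rack",*o)
for t in ["template_1","template_1_slot","thread_cone","wax_tin"]:
    for q in finder.place_of("top",t): print(t,q["xy"],round(q["confidence"],2))
E
```

```text
tray [375. 198.] [ 1.6 -4.5] [193.8 161.9] 0.2
rack [147. 194.] [ 0.4 -0.5] [ 61.2 121.9] -0.3
rack [153. 220.] [ 0.5 78.3] [122.4  61.2] 0.4
template_1 [150.2, 194.6] 0.7
template_1 [157.3, 218.1] 0.59
template_1 [368.2, 195.9] 0.19
template_1_slot [136.0, 194.5] 0.67
thread_cone [176.2, 143.1] 0.82
wax_tin [345.2, 131.7] 0.7
```

View pics/t27z.png

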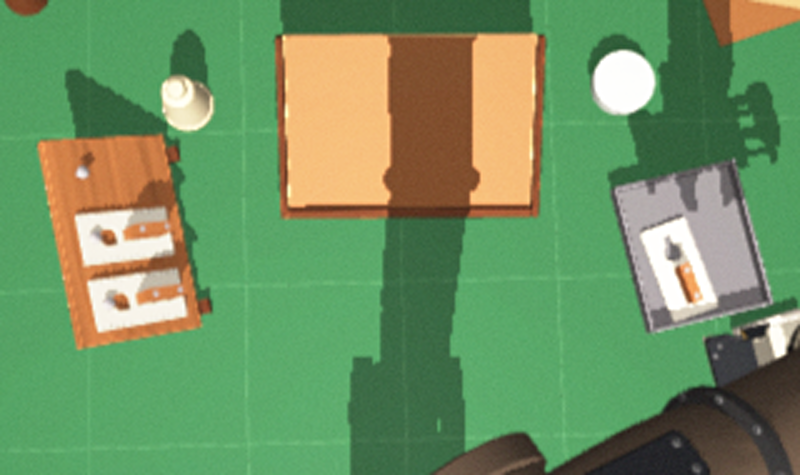

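View pics/s27.png

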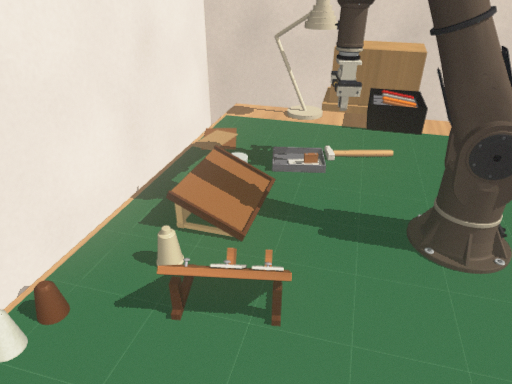

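View pics/w27.png

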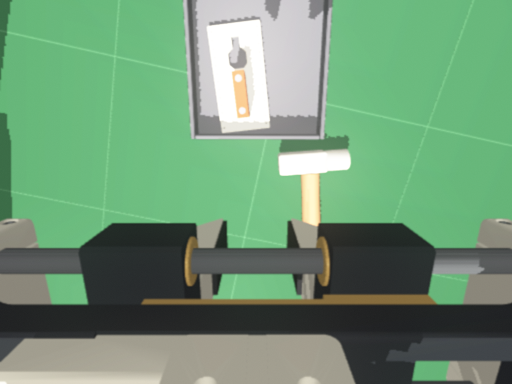

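```bash
python3 - <<'E'
from h import *
im,d,W=look("wrist")
tc=np.array([.484,-.37,.005]);tx=yawdir(11.6)
for o in on_plane("wrist",im,tc,tx,Z,box=(190,10,290,140),lo=165,sat=40,amin=150): print("tray",*o)
hsv=cv2.cvtColor(im,cv2.COLOR_RGB2HSV)
m=(hsv[...,1]<40)&(hsv[...,2]>165);mm=np.zeros_like(m);mm[20:130,205:275]=m[20:130,205:275]
mm=cv2.erode(mm.astype(np.uint8),np.ones((3,3)))>0
c,n,e,k=plane(W[mm]);print(c,n.round(3),e,k,np.degrees(np.arccos(n[2])))
f=W[60:120,280:315].reshape(-1,3);print("floor",plane(f)[:2])
cv2.imwrite("pics/w28z.png",cv2.resize(im[0:150,170:340,::-1],None,fx=4,fy=4))
E
```

```text
tray [258.  60.] [-15.2  -0.6] [144.7 144.2] 0.2
[ 0.45778759 -0.35166312  0.01150878] [ 0.003 -0.003  1.   ] 0.0007521481760948701 3912 0.2362920431658865
floor (array([ 0.45768089, -0.42482375,  0.00453862]), array([-5.21970590e-04,  3.83105559e-05,  9.99999863e-01]))
```

View pics/w28z.png

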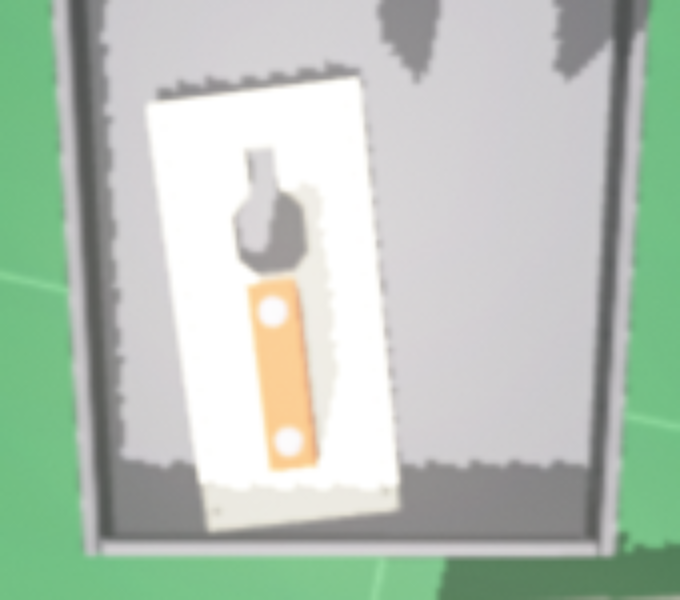

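```bash
python3 -c "
from cell import arm
print(arm.sign_off(), arm.observe()['clock'])"
```

```text
the job is handed in; nothing more can be done
the job is handed in; nothing more can be done
```

I tested all three templates present on the ramp, sorted them and handed the job in at about 51 s. I got no verdict back. All three lay on the ramp together, let go, before I moved any of them again: one slid to the toe strip and two stayed put.

- **Hung:** the two that stayed hang on screw_2 and screw_1. In the last top picture their origins lie about 0.5 mm up-slope of the board's centre on both. That puts the slot ends within about 3 mm of the screws. Neither template is visibly turned.
- **Tray:** the one that slid lies flat on the tray floor, tilted about 0.2° with its top 7 mm above the floor. After I let it go it shifted and turned slightly, probably the announced knock. It stays roughly 15–20 mm from the tray's centre.
- **Bystanders:** the cone and the wax tin look undisturbed, and the gripper ended clear of everything.

One check gave no useful result: the automatic rectangle fit in the tray caught the tray's own outline instead of the template. I judged that template's position from the plate's depth readings and the wrist picture.

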